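# Squeeze-test sprung machine feet and sort sound from tired

### The arm

A 6-joint arm with a two-finger parallel gripper is mounted at the origin on a cart in front of the work surface, level with it; the furniture and walls round the work are solid. World frame = base frame: x ahead of the robot, y to its left, z up, the work surface at z = 0. Lengths are in m, angles in rad, forces in N, time in s.
With the tool pointing down it reaches from about 0.2 to 0.875 m from the base axis. Payload 3.4 kg.
Tool frame: the origin (TCP) lies at the very end of the fingers, on their centre line; the grasp point (between the pads) lies 19 mm behind it; z points along the fingers, y is the line along which they close (so a half turn about z gives the same grasp; the last joint's range is limited). The gripper opens to 94 mm and grips with 3 to 60 N. Pads are 16 mm wide; open, the fingers measure 119 mm over their backs; the gripper's body (75 mm by 177 mm) begins 78 mm behind the grasp point.
Start: joints at [1.192, 0.276, 1.505, -0, 1.361, -0.121], TCP at [0.147, 0.556, 0.169] pointing down, gripper open.
Joint ranges: [-2.89, 2.89], [-0.75, 2.08], [0.22, 2.7], [-1.18, 4.32], [0.11, 2.71], [-2.7, 2.7]. Speed limits (rad/s): [2.57, 2.57, 3.14, 3.14, 3.14, 3.14].

### API

Orientations are given as a unit quaternion [w, x, y, z].
In Python, from workcell import sense, read_camera, get_calibration, hand_in gives the robot as it stands.
- The arm moves only by the tool send_rows, never from a script. Its argument "plan" is one flat list of numbers, 4 for each row, row after row: the shift along the tool's x, y, z in mm, then the turn about the tool's z in rad. In form: [tx, ty, tz, roll, tx, ty, tz, roll, ...]. A call has exactly 10 rows; each row is the pose to reach, as a shift and turn from the pose commanded when the call began, along the tool's axes at that moment; what a row does not reach only later rows make up. A row lasts 1/12 s, in which the tool goes at most 41.7 mm and 7.16 degrees, less where a joint would pass 70% of its speed; a pose out of reach is approached as far as the arm can. A call with a gripper value outside its range is refused whole. "fingers" is the closure, from -1 (fully open) to 1 (shut), so that 0 is half open, set as the call begins (left out, the last holds). The fingers move at their own pace and stop on an object; "newtons" is the grip in N (left out, the last holds). Time passes only in rows, so rows that repeat a pose let the fingers close, or fill a call up. It gives the time, the measured TCP pose, the force, the opening and the grip force at its end, in the units of the state.
- sense(): the state, without advancing time (a new reading comes with each control period).
- read_camera(name): name is "scene" or "side" or "wrist"; returns the picture (400x640x3 uint8, red, green, blue); there is no depth.
- get_calibration(name): a dict with "fx", "fy", "cx", "cy" (pixels), "origin" and "rotation" of the camera in the world; the wrist camera has in their place "T_tool_cam" (4x4, takes a point from camera to tool coordinates, whose origin is the TCP and whose axes are the flange's). Camera axes: x right, y down, z forward; pixel columns grow to the right and rows downward; lengths in m; the calibration is good to about 2 mm. A picture is of the moment at which its call begins: read the wrist's pose just before it. get_calibration takes no time and is no camera call.
- hand_in(): hands the job in; it is judged then, once.
The state is a dict: "t": time; "qpos": joint angles; "joint_velocities": joint speeds; "tau": joint torques, N m; "tcp_pos": TCP position; "orientation": TCP orientation; "ft_force": force on the tool from outside, world axes, zero at the start; "wrist_torque": the same for the moment, N m; "grip_width": finger opening in m; "gripper_force": force on a finger pad.
Only numpy, scipy, OpenCV 4.12 (cv2) and the standard library are available. Lean on these libraries where they do the work, as an engineer would, in place of code of your own. Each camera call takes 0.05 s, during which the arm holds its last target. There are 200 camera calls.

### The job

Three sprung machine feet that came off an instrument lie on the sloping rack; they look alike, but the spring in one or more of them is tired. Working along the rack from its left end so that none is missed, squeeze each foot end to end between the fingers, where it lies on the rack, to feel whether it is firm or gives way, and lay the firm ones in the green tray and the soft ones in the red tray, each on the tray's floor and not on top of another. Set them down without dropping them, and leave the other things on the bench alone.

Things in the scene. Friction and masses are not known exactly. Their poses are not given: they have to be found in the camera images.
- rack: Fixed sloping rack of grey sheet steel, 325 mm wide (y), 110 deep, 85 high. Origin on the bench top under the middle of its shelf; x points from its low front (near the robot) to its high back. The shelf rises along x at 30 degrees from level. Three bays side by side at y = +105 (left), 0 and -105 mm, parted by ribs 14 mm high.
- rack_shelf (a point): Middle of the shelf's face, 56 mm above the rack's origin, axes as the rack's. A lip 16 mm high along the low edge stops both ends of each foot's flange; it is cut away 52 mm wide in the middle of each bay so that a finger can reach the flange's underside.
- foot_a: Sprung machine foot; all three look alike: light metal base flange 84 (y) x 46 (x) x 8 mm, bright sleeve, blue cap 43 mm across, light top plate 46 x 46 x 8 mm. Origin at the centre of the flange's underside; z along the axis to the top plate's face, 66 mm away when free. Lies on its side in a rack bay, flange low against the lip: z up the slope, x square into the shelf. 0.28 kg. Which bay varies.
- foot_a_mid (a point): The middle of foot_a, on its axis 33 mm from the flange's underside; 23 mm above the shelf or tray floor when the foot lies on its side.
- foot_a_cap (a joint): How far the top plate and cap of foot_a are pushed in along the axis (m): 0 free, at most 0.012. A firm foot takes about 20 N for each mm, so gives 1 to 2 mm in a light grip of 20 to 40 N; a tired one goes in all 12 mm at 10 N and springs back. The name does not tell which it is.
- foot_b: Sprung machine foot; all three look alike: light metal base flange 84 (y) x 46 (x) x 8 mm, bright sleeve, blue cap 43 mm across, light top plate 46 x 46 x 8 mm. Origin at the centre of the flange's underside; z along the axis to the top plate's face, 66 mm away when free. Lies on its side in a rack bay, flange low against the lip: z up the slope, x square into the shelf. 0.28 kg. Which bay varies.
- foot_b_mid (a point): The middle of foot_b, on its axis 33 mm from the flange's underside; 23 mm above the shelf or tray floor when the foot lies on its side.
- foot_b_cap (a joint): How far the top plate and cap of foot_b are pushed in along the axis (m): 0 free, at most 0.012. A firm foot takes about 20 N for each mm, so gives 1 to 2 mm in a light grip of 20 to 40 N; a tired one goes in all 12 mm at 10 N and springs back. The name does not tell which it is.
- foot_c: Sprung machine foot; all three look alike: light metal base flange 84 (y) x 46 (x) x 8 mm, bright sleeve, blue cap 43 mm across, light top plate 46 x 46 x 8 mm. Origin at the centre of the flange's underside; z along the axis to the top plate's face, 66 mm away when free. Lies on its side in a rack bay, flange low against the lip: z up the slope, x square into the shelf. 0.28 kg. Which bay varies.
- foot_c_mid (a point): The middle of foot_c, on its axis 33 mm from the flange's underside; 23 mm above the shelf or tray floor when the foot lies on its side.
- foot_c_cap (a joint): How far the top plate and cap of foot_c are pushed in along the axis (m): 0 free, at most 0.012. A firm foot takes about 20 N for each mm, so gives 1 to 2 mm in a light grip of 20 to 40 N; a tired one goes in all 12 mm at 10 N and springs back. The name does not tell which it is.
- green_tray: Open plastic tray, fixed, 150 (x) x 208 (y) mm outside, walls 32 mm high and 4 thick, floor 4 thick. Origin at the centre of its underside. Green, black floor liner: for firm feet. Holds two feet lying on their sides with axes along x, their middles 50 mm either side of the centre along y. The trays may stand in either order.
- green_tray_floor (a point): Centre of the inner floor of the green tray; axes as the tray's. Behind the trays stands a tall measuring machine whose upright front, 0.3 m high and more, is 0.56 m ahead of the robot base for all y below -0.05 m: keep the arm clear of it.
- red_tray: Open plastic tray, fixed, 150 (x) x 208 (y) mm outside, walls 32 mm high and 4 thick, floor 4 thick. Origin at the centre of its underside. Red, black floor liner: for soft (tired) feet. Holds two feet lying on their sides with axes along x, their middles 50 mm either side of the centre along y. The trays may stand in either order.
- red_tray_floor (a point): Centre of the inner floor of the red tray; axes as the tray's. Behind the trays stands a tall measuring machine whose upright front, 0.3 m high and more, is 0.56 m ahead of the robot base for all y below -0.05 m: keep the arm clear of it.
- hex_key: Bystander: black hexagon key lying near the bench's front edge, 33x127x7 mm; origin at the centre of its underside.
- round_tin: Bystander: blue and white tin, 62 mm across, 27 mm high; origin at the centre of its underside.
- ground_block: Bystander: bright ground steel bar lying near the bench's front edge, 20x70x16 mm; origin at the centre of its underside.

How it is judged:
On the way, in this order (a step that is already met when the one before it is completed fails the run):
1. The foot in the left bay (seen from the robot) is squeezed end to end between the fingers, still in its bay: pushed in by over 0.5 mm (((y of foot_a_mid in the frame of rack between 0.075 and 0.135 m and z of foot_a_mid in the frame of rack below 0.1 m and value of joint foot_a_cap above 0.0005 m and contact force between the fingers and foot_a above 10 N) or (y of foot_b_mid in the frame of rack between 0.075 and 0.135 m and z of foot_b_mid in the frame of rack below 0.1 m and value of joint foot_b_cap above 0.0005 m and contact force between the fingers and foot_b above 10 N) or (y of foot_c_mid in the frame of rack between 0.075 and 0.135 m and z of foot_c_mid in the frame of rack below 0.1 m and value of joint foot_c_cap above 0.0005 m and contact force between the fingers and foot_c above 10 N))), for 0.2 s.
2. The foot in the middle bay (seen from the robot) is squeezed end to end between the fingers, still in its bay: pushed in by over 0.5 mm (((y of foot_a_mid in the frame of rack between -0.03 and 0.03 m and z of foot_a_mid in the frame of rack below 0.1 m and value of joint foot_a_cap above 0.0005 m and contact force between the fingers and foot_a above 10 N) or (y of foot_b_mid in the frame of rack between -0.03 and 0.03 m and z of foot_b_mid in the frame of rack below 0.1 m and value of joint foot_b_cap above 0.0005 m and contact force between the fingers and foot_b above 10 N) or (y of foot_c_mid in the frame of rack between -0.03 and 0.03 m and z of foot_c_mid in the frame of rack below 0.1 m and value of joint foot_c_cap above 0.0005 m and contact force between the fingers and foot_c above 10 N))), for 0.2 s.
3. The foot in the right bay (seen from the robot) is squeezed end to end between the fingers, still in its bay: pushed in by over 0.5 mm (((y of foot_a_mid in the frame of rack between -0.135 and -0.075 m and z of foot_a_mid in the frame of rack below 0.1 m and value of joint foot_a_cap above 0.0005 m and contact force between the fingers and foot_a above 10 N) or (y of foot_b_mid in the frame of rack between -0.135 and -0.075 m and z of foot_b_mid in the frame of rack below 0.1 m and value of joint foot_b_cap above 0.0005 m and contact force between the fingers and foot_b above 10 N) or (y of foot_c_mid in the frame of rack between -0.135 and -0.075 m and z of foot_c_mid in the frame of rack below 0.1 m and value of joint foot_c_cap above 0.0005 m and contact force between the fingers and foot_c above 10 N))), for 0.2 s.
At the end, for the whole second after the job is handed in: Every firm foot lies in the green tray and every soft foot in the red tray: its middle within 60 mm (tray x) and 85 mm (tray y) of the tray's centre and less than 48 mm above the tray's floor, so not on another foot, and at rest (x of foot_a_mid in the frame of green_tray_floor between -0.06 and 0.06 m and y of foot_a_mid in the frame of green_tray_floor between -0.085 and 0.085 m and z of each of foot_a_mid, foot_c_mid in the frame of green_tray_floor below 0.048 m and linear speed of each of foot_a, foot_c, foot_b below 0.03 m/s and x of foot_c_mid in the frame of green_tray_floor between -0.06 and 0.06 m and y of foot_c_mid in the frame of green_tray_floor between -0.085 and 0.085 m and x of foot_b_mid in the frame of red_tray_floor between -0.06 and 0.06 m and y of foot_b_mid in the frame of red_tray_floor between -0.085 and 0.085 m and z of foot_b_mid in the frame of red_tray_floor below 0.048 m); the robot touches nothing.
It fails at once if A bystander is pushed more than 30 mm from where it stood (distance of any of hex_key, round_tin, ground_block from where it was at the start of the episode above 0.03 m).
It fails at once if A foot is dropped or flung (faster than 0.8 m/s with no finger on it) ((linear speed of foot_a above 0.8 m/s and contact force between the fingers and foot_a below 0.05 N) or (linear speed of foot_b above 0.8 m/s and contact force between the fingers and foot_b below 0.05 N) or (linear speed of foot_c above 0.8 m/s and contact force between the fingers and foot_c below 0.05 N)).
It also fails if it takes over 69 s, if anything falls off the work surface, if the arm or the gripper's body presses on something with over 40 N, if the wrist force passes 120 N, or if a joint passes its speed limit or range.

## Working session

There is one attempt and no reset: what is moved stays moved. The work goes in short steps, Python scripts to look and compute and a tool call to move; the robot and the scene stay as the last step left them, time stands still between calls to the robot, and variables do not carry over. Pictures are saved under pics/ and viewed, at most 10 in all, crops included, and the job is handed in when it is done.

Besides the shell and the picture viewer there is one more tool, called by a JSON object that holds its "op" and its "data". send_rows: Moves the arm, as the interface text tells. Its arguments: {"type":"object","properties":{"plan":{"type":"array","items":{"type":"number"}},"fingers":{"type":"number"},"newtons":{"type":"number"}},"required":["plan"]}

```bash
mkdir -p pics
python3 - <<'E'
from workcell import *
import cv2,numpy as np
s=sense();print(s)
for n in("scene","side","wrist"):
    im=read_camera(n);cv2.imwrite(f"pics/{n}0.png",im[:,:,::-1]);print(n,get_calibration(n))
E
```

```text
{'t': 0.0, 'qpos': array([ 1.19198701e+00,  2.76568111e-01,  1.50609451e+00,  2.46693182e-06,
        1.36069588e+00, -1.21007338e-01]), 'joint_velocities': array([ 6.38935162e-04,  9.15443301e-04, -4.48929075e-05,  1.66030747e-03,
       -7.81197328e-04,  7.63768720e-06]), 'tau': array([-1.63972727e-04, -4.04576576e+01, -2.37231588e+01,  6.99269283e-02,
        3.44600820e-02, -1.55599214e-04]), 'tcp_pos': array([0.14637704, 0.55541573, 0.16793553]), 'orientation': array([-2.19528536e-04,  1.28544532e-01,  9.91703345e-01, -8.55195501e-04]), 'ft_force': array([-0.47426832, -0.1635424 ,  0.91047237]), 'wrist_torque': array([-0.0369441 , -0.03338041,  0.00544493]), 'gripper_force': 0.0, 'grip_width': 0.09403851601412959}
scene {'fx': 365.68053869725776, 'fy': 365.68053869725776, 'cx': 318.6382060164399, 'cy': 201.43180175316223, 'origin': array([-0.10030518,  0.42344739,  0.63146005]), 'rotation': array([ 0.20824788, -0.42150801,  0.77963668, -0.41367918])}
side {'fx': 365.5716700556469, 'fy': 365.5716700556469, 'cx': 326.43193951774555, 'cy': 197.5378715143911, 'origin': array([0.2522445 , 0.85552137, 0.46295929]), 'rotation': array([ 0.08956594, -0.1203947 ,  0.81733547, -0.55627852])}
wrist {'fx': 320.3676690630269, 'fy': 320.3676690630269, 'cx': 314.99253864303876, 'cy': 204.33436138939953, 'T_tool_cam': array([[-3.53728228e-04, -9.61733961e-01, -2.73984786e-01,
         8.05790213e-02],
       [ 9.99999133e-01,  7.25665882e-06, -1.31652163e-03,
        -5.16223159e-04],
       [ 1.26813178e-03, -2.73985014e-01,  9.61733125e-01,
        -2.17025309e-01],
       [ 0.00000000e+00,  0.00000000e+00,  0.00000000e+00,
         1.00000000e+00]])}
```

View pics/scene0.png

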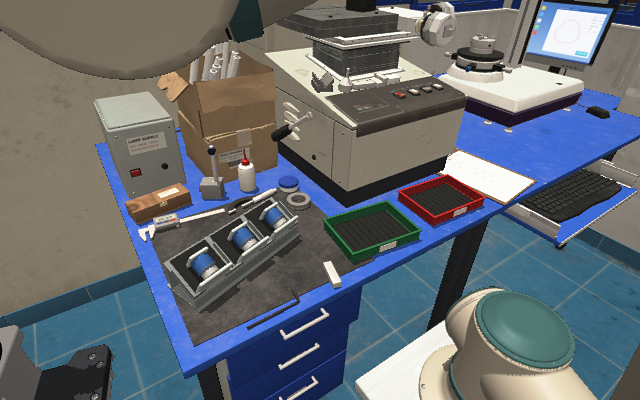

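View pics/side0.png

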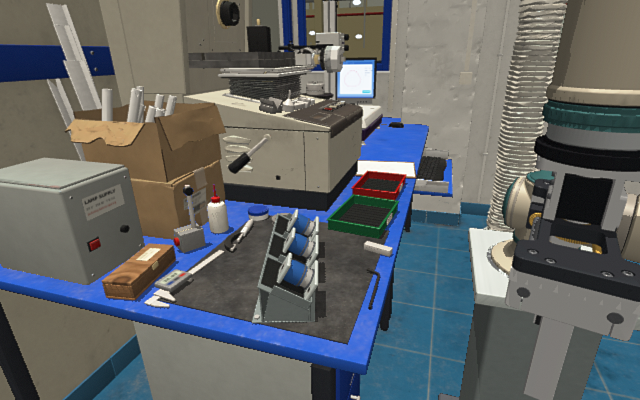

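```bash
cat > h.py <<'E'
import numpy as np,cv2
from scipy.spatial.transform import Rotation as R
from workcell import *
def rot(q): return R.from_quat([q[1],q[2],q[3],q[0]]).as_matrix()
def cam(n,s=None):
    c=get_calibration(n)
    K=(c['fx'],c['fy'],c['cx'],c['cy'])
    if n=='wrist':
        T=c['T_tool_cam'];A=rot(s['orientation']);return K,s['tcp_pos']+A@T[:3,3],A@T[:3,:3]
    return K,np.array(c['origin']),rot(c['rotation'])
def ray(C,uv):
    K,o,A=C;uv=np.atleast_2d(uv).astype(float)
    return o,(A@np.stack([(uv[:,0]-K[2])/K[0],(uv[:,1]-K[3])/K[1],np.ones(len(uv))])).T
def onz(C,uv,z):
    o,d=ray(C,uv);return o+d*((z-o[2])/d[:,2])[:,None]
def tri(C1,u1,C2,u2):
    M=np.zeros((3,3));b=np.zeros(3);L=[]
    for C,u in((C1,u1),(C2,u2)):
        o,d=ray(C,u);d=d[0]/np.linalg.norm(d[0]);P=np.eye(3)-np.outer(d,d);M+=P;b+=P@o;L.append((o,P))
    x=np.linalg.solve(M,b);return x,[np.linalg.norm(P@(x-o)) for o,P in L]
def proj(C,p):
    K,o,A=C;q=(np.atleast_2d(p)-o)@A;return np.stack([K[0]*q[:,0]/q[:,2]+K[2],K[1]*q[:,1]/q[:,2]+K[3]],1)
E
python3 - <<'E'
from h import *
S=cam('scene');D=cam('side')
im=cv2.imread('pics/scene0.png');hsv=cv2.cvtColor(im,cv2.COLOR_BGR2HSV)
for n,lo,hi in(('green',(60,120,50),(80,255,255)),('red',(172,150,80),(180,255,255)),('red2',(0,150,80),(4,255,255))):
    m=cv2.inRange(hsv,lo,hi);m[:170]=0;m[270:]=0
    cs,_=cv2.findContours(m,0,2)
    c=max(cs,key=cv2.contourArea) if cs else None
    if c is None: continue
    h=cv2.convexHull(c);q=cv2.approxPolyDP(h,6,True)[:,0]
    print(n,cv2.contourArea(c),q.tolist(),onz(S,q,0.032).round(3).tolist())
for a,b in(((203,263),(293,273)),((243,237),(297,244)),((274,214),(303,222))):
    print(onz(S,a,.08).round(3),tri(S,a,D,b))
for k,p in(('block',(333,274)),('key',(275,310))): print(k,onz(S,p,.01).round(3))
# floor edges of side view
print([ (u,onz(S,u,0).round(3).tolist()) for u in ((185,305),(298,232))])
E
```

```text
green 3359.5 [[421, 230], [416, 239], [352, 262], [323, 219], [387, 200]] [[0.357, -0.223, 0.032], [0.339, -0.186, 0.032], [0.361, 0.002, 0.032], [0.532, -0.033, 0.032], [0.507, -0.242, 0.032]]
red 0.0 [[432, 225]] [[0.356, -0.264, 0.032]]
red2 2398.5 [[485, 196], [431, 224], [399, 199], [399, 190], [447, 174]] [[0.367, -0.508, 0.032], [0.36, -0.265, 0.032], [0.493, -0.276, 0.032], [0.528, -0.31, 0.032], [0.515, -0.514, 0.032]]
[[0.491 0.303 0.08 ]] (array([0.49686309, 0.30208706, 0.07316514]), [np.float64(0.0008578510806889727), np.float64(0.0008578510806889274)])
[[0.523 0.198 0.08 ]] (array([0.5302257 , 0.19520196, 0.07405003]), [np.float64(7.37233771619699e-05), np.float64(7.372337716201244e-05)])
[[0.564 0.096 0.08 ]] (array([0.5531225 , 0.10055076, 0.08470166]), [np.float64(0.0031163296619921075), np.float64(0.0031163296619919215)])
block [[0.371 0.049 0.01 ]]
key [[0.353 0.21  0.01 ]]
[((185, 305), [[0.475, 0.361, 0.0]]), ((298, 232), [[0.554, 0.032, 0.0]])]
```

View pics/wrist0.png

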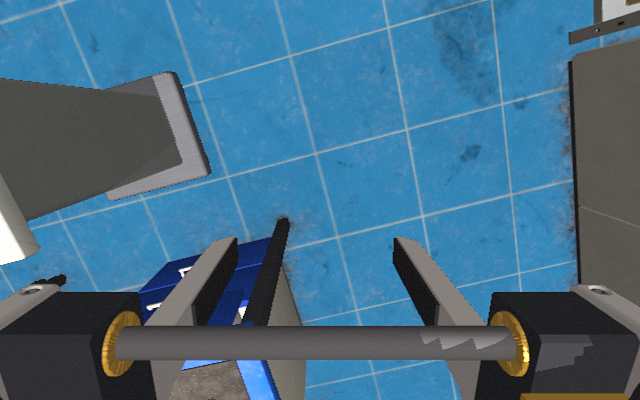

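{"op": "send_rows", "data": {"plan": [-365, -230, -110, 1.04, -365, -230, -110, 1.04, -365, -230, -110, 1.04, -365, -230, -110, 1.04, -365, -230, -110, 1.04, -365, -230, -110, 1.04, -365, -230, -110, 1.04, -365, -230, -110, 1.04, -365, -230, -110, 1.04, -365, -230, -110, 1.04], "fingers": -1, "newtons": 30}}

```text
t: 0.98
tcp_pos: [0.4228, 0.259, 0.2722]
orientation: [-0.0, 0.605, 0.796, 0.0]
ft_force: [-0.1, 0.3, 0.2]
grip_width: 0.0938
gripper_force: 0.0
```

Run:
```python
from h import *
s=sense();im=read_camera('wrist');cv2.imwrite('pics/w1.png',im[:,:,::-1])
np.savez('w1.npz',tcp_pos=s['tcp_pos'],orientation=s['orientation']);print(s['t'],s['tcp_pos'],s['orientation'],s['qpos'])
```

```text
0.9833 [0.42281154 0.25903017 0.27217716] [-5.65148224e-05  6.04929251e-01  7.96279218e-01  7.22924722e-05] [4.09089608e-01 1.11813629e-01 1.46600506e+00 1.69377117e-04
 1.56370330e+00 1.37646124e-01]
```

View pics/w1.png

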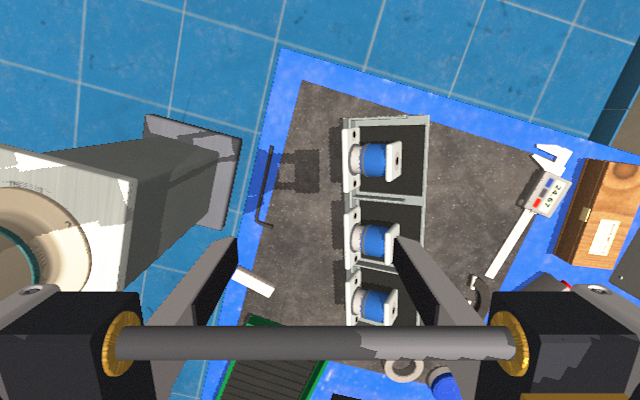

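Run:
```python
from h import *
im=cv2.imread('pics/w1.png')
a=cv2.resize(im[110:210,330:440],None,fx=5,fy=5,interpolation=cv2.INTER_CUBIC);cv2.imwrite('pics/c1.png',a)
s=np.load('w1.npz');C=cam('wrist',s)
hsv=cv2.cvtColor(im,cv2.COLOR_BGR2HSV);m=cv2.inRange(hsv,(98,120,60),(118,255,255));m[:,:350]=0;m[:,405:]=0;m[:130]=0
for c in cv2.findContours(m,0,2)[0]:
    if cv2.contourArea(c)>150:
        x,y,w,h=cv2.boundingRect(c);print(x,y,w,h,onz(C,(x+w/2,y+h/2),.095).round(4))
g=cv2.inRange(im,(90,90,90),(255,255,255))
for p in ((429,116),(427,196),(425,232),(424,264),(357,198),(358,267)): print(p,onz(C,p,.085).round(4))
```

```text
350 366 55 34 [[ 0.598  -0.0199  0.095 ]]
364 290 25 32 [[0.5539 0.1069 0.095 ]]
364 225 25 33 [[0.5228 0.1996 0.095 ]]
364 143 22 34 [[0.4866 0.3015 0.095 ]]
(429, 116) [[0.5351 0.3691 0.085 ]]
(427, 196) [[0.569  0.2743 0.085 ]]
(425, 232) [[0.5844 0.2267 0.085 ]]
(424, 264) [[0.6    0.1819 0.085 ]]
(357, 198) [[0.4819 0.2473 0.085 ]]
(358, 267) [[0.5132 0.1531 0.085 ]]
```

View pics/c1.png

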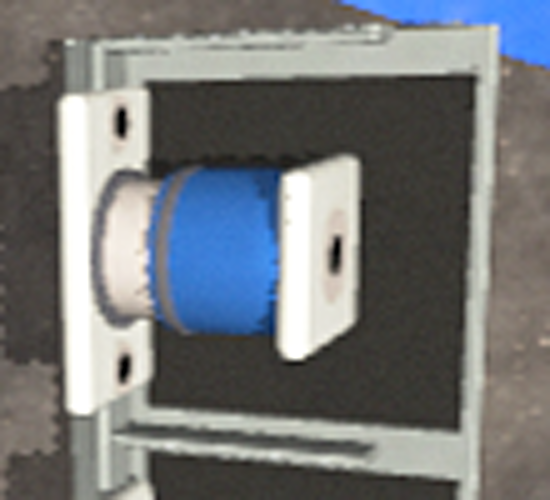

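```bash
cat >> h.py <<'E'
def mv(s,p,az):
    """tool-frame shift (mm) to world p, roll to bring tool y to azimuth az (deg)"""
    A=rot(s['orientation']);d=A.T@(np.array(p)-s['tcp_pos'])*1000
    a=np.degrees(np.arctan2(A[1,1],A[0,1]));r=-((az-a+180)%360-180)
    return d.round(1),round(np.radians(r),3)
def col(s): 
    return {k:np.round(s[k],4) for k in('t','tcp_pos','ft_force','grip_width','gripper_force')}
E
python3 - <<'E'
from h import *
s=np.load('w1.npz');C=cam('wrist',s)
f=onz(C,[(342.4,129),(344.4,193)],.066);p=onz(C,[(330+310/5,110+165/5),(330+305/5,110+358/5)],.059+.04)
l=onz(C,[(330+357/5,110+155/5),(330+357/5,110+330/5)],.059)
for q in (f,p,l): print(q.round(4),q.mean(0).round(4),np.linalg.norm(q[1]-q[0]))
c=(f.mean(0)+l.mean(0))/2; print(c); print(mv(s,[c[0],c[1],.17],19))
E
```

```text
[[0.4399 0.3257 0.066 ]
 [0.4671 0.2453 0.066 ]] [0.4535 0.2855 0.066 ] 0.08495813610148922
[[0.4989 0.3267 0.099 ]
 [0.5134 0.2817 0.099 ]] [0.5062 0.3042 0.099 ] 0.047295719904147764
[[0.5202 0.3317 0.059 ]
 [0.5361 0.2874 0.059 ]] [0.5281 0.3095 0.059 ] 0.047063586492139625
[0.49080143 0.29750528 0.0625    ]
(array([ 18.8,  75.8, 102.2]), np.float64(-0.06))
```

Run:
```python
from h import *
print(mv(sense(),[.4885,.2975,.125],19))
```

```text
(array([ 28.1,  67.1, 149. ]), np.float64(-0.065))
```

{"op": "send_rows", "data": {"plan": [6, 14, 30, -0.065, 12, 28, 60, -0.065, 18, 42, 90, -0.065, 24, 56, 120, -0.065, 28, 67, 149, -0.065, 28, 67, 149, -0.065, 28, 67, 149, -0.065, 28, 67, 149, -0.065, 28, 67, 149, -0.065, 28, 67, 149, -0.065], "fingers": -0.745}}

```text
t: 1.87
tcp_pos: [0.4797, 0.3062, 0.1251]
orientation: [0.001, 0.578, 0.816, 0.002]
ft_force: [0.0, 0.1, 0.6]
grip_width: 0.0824
gripper_force: 0.0
```

Run:
```python
from h import *
s=sense();im=read_camera('wrist');cv2.imwrite('pics/w2.png',im[:,:,::-1]);S=read_camera('side');cv2.imwrite('pics/s2.png',S[:,:,::-1])
np.savez('w2.npz',tcp_pos=s['tcp_pos'],orientation=s['orientation']);print(col(s),s['orientation'])
b=cv2.resize(S[190:330,230:370,::-1],None,fx=2.8,fy=2.8,interpolation=cv2.INTER_CUBIC)
cv2.imwrite('pics/v2.png',np.hstack([cv2.resize(im[20:260,120:520,::-1],None,fx=1,fy=392/240),b]))
```

```text
{'t': np.float64(1.8667), 'tcp_pos': array([0.4797, 0.3062, 0.1251]), 'ft_force': array([0.0299, 0.0645, 0.6142]), 'grip_width': np.float64(0.0824), 'gripper_force': np.float64(0.0)} [0.00093263 0.57806231 0.81599035 0.0016897 ]
```

View pics/v2.png

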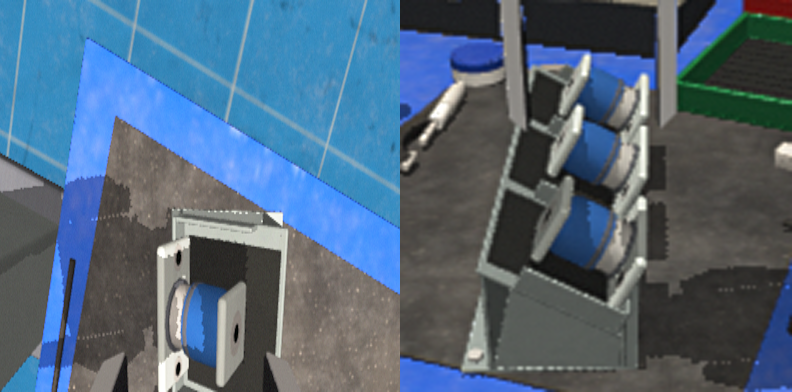

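Run:
```python
from h import *
s=np.load('w2.npz');C=cam('wrist',s);im=cv2.imread('pics/w2.png');g=cv2.cvtColor(im,cv2.COLOR_BGR2GRAY).astype(int)
a=np.radians(19);u=np.array([np.cos(a),np.sin(a),0]);v=np.array([-u[1],u[0],0])
F=np.array([.4535,.2855,.066])
for dy in (-.015,0,.015,.03):
  for n,q in(('F',F+v*dy),('Pup',F+u*(.0802-.023)+v*dy+[0,0,.033]),('L',F+u*.0802+v*dy-[0,0,.007])):
    uu=proj(C,q)[0];r=int(round(uu[1]));c=int(round(uu[0]))
    print(dy,n,uu.round(1),g[r,c-14:c+15].tolist() if 0<=r<400 else '')
```

```text
-0.015 F [281.5 232.4] [118, 120, 118, 119, 117, 116, 111, 114, 97, 69, 100, 162, 189, 199, 197, 201, 198, 176, 151, 147, 153, 135, 92, 75, 74, 68, 62, 74, 99]
-0.015 Pup [347.4 247.1] [61, 58, 67, 132, 181, 196, 199, 205, 200, 202, 189, 167, 150, 147, 149, 153, 152, 149, 150, 151, 142, 101, 54, 58, 60, 59, 56, 57, 59]
-0.015 L [367.5 230.1] [135, 123, 128, 138, 131, 130, 137, 142, 146, 149, 123, 64, 51, 60, 58, 55, 62, 57, 57, 58, 60, 60, 63, 57, 60, 59, 59, 59, 57]
0 F [281.1 216.8] [66, 69, 66, 66, 64, 69, 72, 76, 68, 61, 124, 180, 189, 197, 199, 202, 199, 163, 110, 87, 84, 64, 138, 175, 172, 169, 167, 171, 171]
0 Pup [348.  229.9] [84, 84, 108, 151, 186, 197, 203, 206, 201, 201, 189, 158, 149, 150, 152, 154, 144, 132, 135, 135, 123, 128, 138, 131, 130, 137, 142, 146, 149]
0 L [368.3 214.9] [129, 132, 133, 132, 132, 131, 128, 137, 146, 149, 121, 71, 54, 60, 61, 55, 62, 56, 58, 61, 57, 58, 60, 59, 59, 61, 60, 59, 59]
0.015 F [280.7 200.9] [77, 75, 71, 68, 71, 71, 73, 69, 65, 71, 138, 185, 194, 193, 198, 201, 195, 168, 153, 152, 152, 125, 86, 86, 74, 64, 117, 150, 188]
0.015 Pup [348.6 212.2] [80, 75, 122, 165, 182, 197, 207, 209, 204, 200, 187, 157, 145, 148, 153, 148, 148, 149, 148, 145, 134, 129, 127, 130, 132, 138, 140, 141, 146]
0.015 L [369.1 199.3] [153, 154, 148, 149, 147, 144, 144, 142, 143, 146, 123, 72, 60, 60, 61, 59, 55, 57, 57, 58, 59, 57, 61, 63, 60, 61, 59, 61, 58]
0.03 F [280.3 184.4] [80, 76, 68, 68, 66, 63, 65, 69, 75, 74, 89, 148, 189, 193, 196, 198, 203, 192, 168, 149, 150, 150, 149, 149, 150, 150, 150, 148, 145]
0.03 Pup [349.3 193.8] [42, 33, 45, 42, 40, 37, 40, 41, 41, 37, 36, 37, 42, 38, 40, 38, 38, 41, 37, 49, 72, 108, 130, 131, 137, 139, 143, 147, 149]
0.03 L [370.  183.2] [41, 43, 44, 38, 44, 46, 45, 38, 42, 49, 58, 58, 58, 58, 62, 62, 63, 59, 55, 61, 62, 59, 62, 64, 61, 60, 60, 64, 61]
```

Run:
```python
from h import *
s=sense();print(s['tcp_pos'],mv(s,[.4855,.2965,.072],19))
```

```text
[0.47946458 0.30605262 0.12449655] (array([-11. ,   2.4,  52.5]), np.float64(0.006))
```

{"op": "send_rows", "data": {"plan": [-5, 1, 0, 0, -11, 2.4, 0, 0, -11, 2.4, 10, 0, -11, 2.4, 20, 0, -11, 2.4, 30, 0, -11, 2.4, 40, 0, -11, 2.4, 46, 0, -11, 2.4, 50, 0, -11, 2.4, 52, 0, -11, 2.4, 52, 0]}}

```text
t: 2.8
tcp_pos: [0.4847, 0.2963, 0.0701]
orientation: [-0.0, 0.578, 0.816, -0.0]
ft_force: [0.0, 0.4, 1.0]
grip_width: 0.0817
gripper_force: 0.0
```

Run:
```python
from h import *
S=read_camera('side');s=sense();print(col(s),mv(s,[.4855,.2965,.0645],19))
im=read_camera('wrist')
b=cv2.resize(S[190:330,230:370,::-1],None,fx=2.8,fy=2.8,interpolation=cv2.INTER_CUBIC)
cv2.imwrite('pics/v3.png',np.hstack([cv2.resize(im[150:350,120:520,::-1],None,fx=1,fy=392/200),b]))
```

```text
{'t': np.float64(2.85), 'tcp_pos': array([0.485 , 0.2964, 0.0706]), 'ft_force': array([-0.6557, -0.1221,  0.3683]), 'grip_width': np.float64(0.0819), 'gripper_force': np.float64(0.0)} (array([-0.1,  0.5,  6.1]), np.float64(0.007))
```

View pics/v3.png

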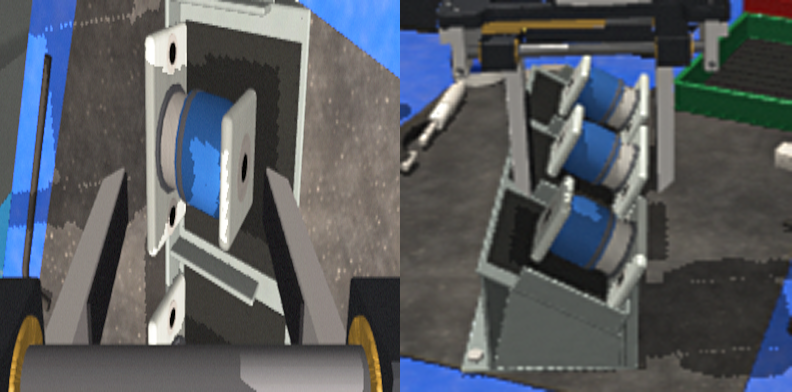

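Run:
```python
from h import *
s=sense();C=cam('wrist',s)
f=onz(C,[(271,167.9),(271,278.6)],.066);print(f,f.mean(0),np.linalg.norm(f[1]-f[0]))
p=onz(C,[(376,150+88/1.96),(349,150+250/1.96)],.099);print(p,p.mean(0))
A=rot(s['orientation']);print(A)
for y in(-.041,.041): print(proj(C,s['tcp_pos']+A@[0.008,y,0]),proj(C,s['tcp_pos']+A@[-.008,y,0]))
```

```text
[[0.44100635 0.32628191 0.066     ]
 [0.46645295 0.24404962 0.066     ]] [0.45372965 0.28516577 0.066     ] 0.08607949142455107
[[0.50863209 0.33829693 0.099     ]
 [0.51320325 0.28061612 0.099     ]] [0.51091767 0.30945653 0.099     ]
[[-3.31697482e-01  9.43385628e-01  5.81089359e-04]
 [ 9.43385800e-01  3.31697341e-01  3.26651725e-04]
 [ 1.15412747e-04  6.56541004e-04 -9.99999778e-01]]
[[259.05235857 217.49697281]] [[260.11550684 238.42605104]]
[[374.08679337 217.44672642]] [[372.97961791 238.37509645]]
```

```bash
python3 - <<'E'
from h import *
s=sense();A=rot(s['orientation'])
for n in('side','scene','wrist'):
  C=cam(n,s)
  for z in(0,-.019,-.04):
    print(n,z,[proj(C,s['tcp_pos']+A@[x,y,z])[0].round(0).tolist() for y in(-.0535,-.041,.041,.0535) for x in (-.008,.008)])
E
python3 - <<'E'
import sys;sys.path.insert(0,'.')
from h import *
im=read_camera('side')
cv2.imwrite('pics/v4.png',cv2.resize(im[210:300,250:350,::-1],None,fx=6,fy=6,interpolation=cv2.INTER_CUBIC))
E
```

```text
side 0 [[327.0, 270.0], [327.0, 274.0], [321.0, 270.0], [321.0, 275.0], [279.0, 271.0], [278.0, 276.0], [272.0, 272.0], [271.0, 276.0]]
side -0.019 [[327.0, 261.0], [327.0, 266.0], [321.0, 262.0], [321.0, 266.0], [278.0, 263.0], [277.0, 267.0], [271.0, 263.0], [271.0, 268.0]]
side -0.04 [[327.0, 252.0], [327.0, 256.0], [320.0, 252.0], [321.0, 256.0], [277.0, 253.0], [277.0, 258.0], [271.0, 254.0], [270.0, 258.0]]
scene 0 [[228.0, 276.0], [222.0, 280.0], [224.0, 273.0], [218.0, 278.0], [198.0, 256.0], [192.0, 260.0], [195.0, 254.0], [189.0, 258.0]]
scene -0.019 [[227.0, 269.0], [221.0, 274.0], [223.0, 266.0], [216.0, 271.0], [197.0, 250.0], [191.0, 254.0], [193.0, 247.0], [187.0, 251.0]]
scene -0.04 [[225.0, 262.0], [219.0, 266.0], [221.0, 259.0], [215.0, 263.0], [195.0, 242.0], [189.0, 246.0], [191.0, 240.0], [185.0, 244.0]]
wrist 0 [[243.0, 238.0], [242.0, 218.0], [260.0, 238.0], [259.0, 217.0], [373.0, 238.0], [374.0, 217.0], [390.0, 238.0], [392.0, 217.0]]
wrist -0.019 [[237.0, 249.0], [235.0, 227.0], [255.0, 249.0], [254.0, 227.0], [378.0, 249.0], [379.0, 227.0], [397.0, 249.0], [398.0, 227.0]]
wrist -0.04 [[229.0, 263.0], [227.0, 239.0], [249.0, 263.0], [248.0, 239.0], [384.0, 263.0], [386.0, 239.0], [405.0, 263.0], [407.0, 239.0]]
```

View pics/v4.png

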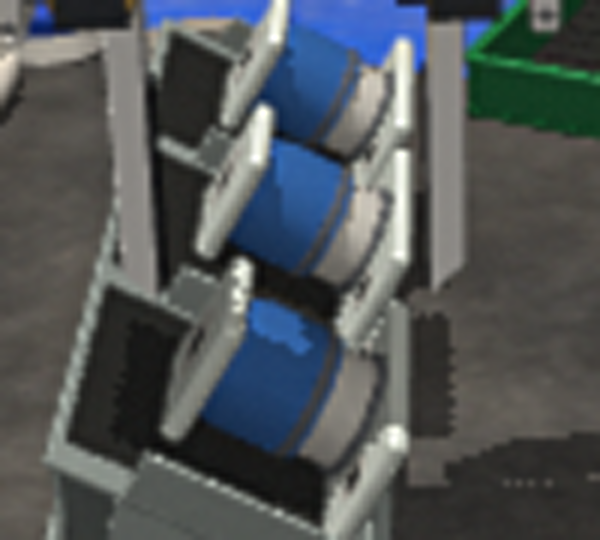

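Run:
```python
from h import *
s=sense();A=rot(s['orientation']);C=cam('wrist',s);D=cam('side')
x,e=tri(C,(247,237),D,(322.5,258));print(x,e,(A.T@(x-s['tcp_pos'])*1000).round(1))
im=read_camera('wrist')
g=cv2.cvtColor(im,cv2.COLOR_RGB2GRAY)
print(g[210:270:3,225:275:2])
```

```text
[0.44183684 0.28844067 0.10621055] [np.float64(0.0011758038427443353), np.float64(0.001175803842744318)] [  6.8 -43.7 -35.1]
[[ 76  75  74  70  75  75  69  75  74  73  72  76  73  81  78  75  79  78
   80  72 139 191 196 202 180]
 [ 77  80  76  83  89  79  74  72  73  75  72  75  72  75  77  72  76  79
   78  73 132 192 198 202 185]
 [ 99  79  76  73  71  77  73  74  81  74  74  76  75  80  73  65  76  76
   68  68 131 189 198 201 186]
 [ 76  72  72  72  76  74  86  84  68  75  73  68  68  72  74  70  67  66
   69  75 126 188 197 203 186]
 [ 73  76  82  81  78  81  77  76  76  73  66  67  67  69  68  73  64  64
   79  72 122 191 199 201 190]
 [ 69  74  73  81  78  80  83  86  81  71  70  74  78  75  76  68  67  70
   64  67 103 191 196 202 191]
 [ 68  69  72  74  79  73  82  79  74  71  71  68  72  66  67  68  66  65
   71  68 105 188 196 200 195]
 [ 76  72  67  73  77  76  78  78  69  70  72  71  72  70  66  62  68  72
   77  75 100 188 198 201 192]
 [ 58  62  64  66  73  73  74  73  74  73  71  74  73  73  70  69  73  71
   72  75  91 187 196 201 195]
 [ 66  65  67  64  77  98 129 
[... 425 characters left out ...]
27  22  28  42  75  75  77  70  71  72
   69  66  71 178 199 198 199]
 [136 136 139 138 137 104  29  25  23  20  24  38  68  75  80  77  77  73
   72  73  81 177 198 197 199]
 [140 137 136 136 114  40  29  27  25  24  20  36  71  75  72  71  75  67
   71  77 119 172 201 199 202]
 [136 136 138 121  49  28  23  26  23  21  27  28  79  78  69 130 123  99
  108 108 111 171 193 199 201]
 [137 137 121  61  28  23  28  28  26  25  23  26  73  78 103 118 124 118
  115 114 131 171 197 199 201]
 [138 131  75  30  26  20  27  26  26  26  22  60 152 119 113 117 120 124
  126 130 126 167 195 197 205]
 [129  85  26  26  27  19  25  28  20  27  38 126 120 122 117 124 120 115
  117 121 132 162 195 199 203]]
```

{"op": "send_rows", "data": {"plan": [0, 3, 0, 0.006, 0, 3, 0, 0.006, 0, 3, 0, 0.006, 0, 3, 8, 0.006, 0, 3, 18, 0.006, 0, 3, 28, 0.006, 0, 3, 34, 0.006, 0, 3, 38, 0.006, 0, 3, 38, 0.006, 0, 3, 38, 0.006], "fingers": -0.83}}

```text
t: 3.83
tcp_pos: [0.4873, 0.2971, 0.0322]
orientation: [-0.0, 0.581, 0.814, -0.0]
ft_force: [-0.3, 0.1, -0.1]
grip_width: 0.0861
gripper_force: 0.2
```

Run:
```python
from h import *
s=sense();print(col(s))
im=read_camera('wrist');S=read_camera('side')
b=cv2.resize(S[220:300,260:340,::-1],None,fx=4.9,fy=4.9,interpolation=cv2.INTER_CUBIC)
cv2.imwrite('pics/v5.png',np.hstack([cv2.resize(im[150:350,140:500,::-1],None,fx=1.1,fy=392/200),b]))
```

```text
{'t': np.float64(3.8333), 'tcp_pos': array([0.4873, 0.2971, 0.0322]), 'ft_force': array([-0.2926,  0.1156, -0.1441]), 'grip_width': np.float64(0.0861), 'gripper_force': np.float64(0.1951)}
```

View pics/v5.png

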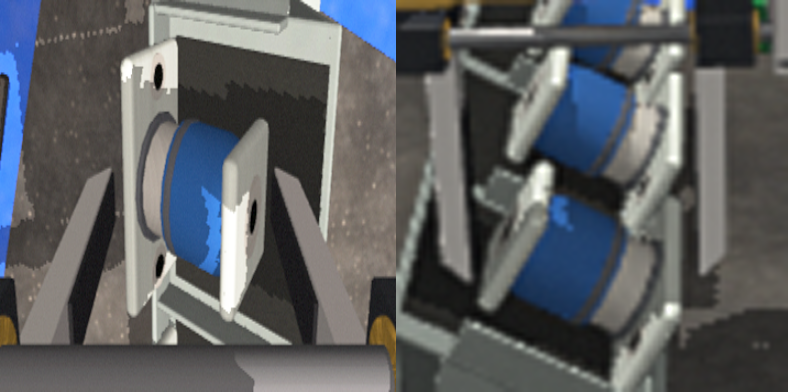

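{"op": "send_rows", "data": {"plan": [0, 0, 1, 0, 0, 0, 2, 0, 0, 0, 3, 0, 0, 0, 4, 0, 0, 0, 5, 0, 0, 0, 5, 0, 0, 0, 5, 0, 0, 0, 5, 0, 0, 0, 5, 0, 0, 0, 5, 0]}}

```text
t: 4.77
tcp_pos: [0.4881, 0.2974, 0.0318]
orientation: [0.001, 0.58, 0.814, 0.001]
ft_force: [-8.2, -3.2, 22.6]
grip_width: 0.0857
gripper_force: 12.0
```

{"op": "send_rows", "data": {"plan": [0, 0, 0, 0, 0, 0, 0, 0, 0, 0, 0, 0, 0, 0, 0, 0, 0, 0, 0, 0, 0, 0, 0, 0, 0, 0, 0, 0, 0, 0, 0, 0, 0, 0, 0, 0, 0, 0, 0, 0], "fingers": -0.5, "newtons": 30}}

```text
t: 5.6
tcp_pos: [0.488, 0.2974, 0.0303]
orientation: [0.0, 0.581, 0.814, 0.001]
ft_force: [-3.3, -2.0, 16.1]
grip_width: 0.0761
gripper_force: 28.4
```

{"op": "send_rows", "data": {"plan": [0, 0, 0, 0, 0, 0, 0, 0, 0, 0, 0, 0, 0, 0, 0, 0, 0, 0, 0, 0, 0, 0, 0, 0, 0, 0, 0, 0, 0, 0, 0, 0, 0, 0, 0, 0, 0, 0, 0, 0], "fingers": -0.3, "newtons": 40}}

```text
t: 6.43
tcp_pos: [0.4877, 0.2973, 0.0303]
orientation: [0.0, 0.581, 0.814, 0.0]
ft_force: [-3.8, -2.1, 16.2]
grip_width: 0.0754
gripper_force: 37.5
```

Run:
```python
from h import *
s=sense();print(col(s))
im=read_camera('wrist');S=read_camera('side')
b=cv2.resize(S[220:300,260:340,::-1],None,fx=4.9,fy=4.9,interpolation=cv2.INTER_CUBIC)
cv2.imwrite('pics/v6.png',np.hstack([cv2.resize(im[150:350,140:500,::-1],None,fx=1.1,fy=392/200),b]))
```

```text
{'t': np.float64(6.4333), 'tcp_pos': array([0.4877, 0.2973, 0.0303]), 'ft_force': array([-3.8212, -2.112 , 16.2202]), 'grip_width': np.float64(0.0754), 'gripper_force': np.float64(37.4703)}
```

View pics/v6.png

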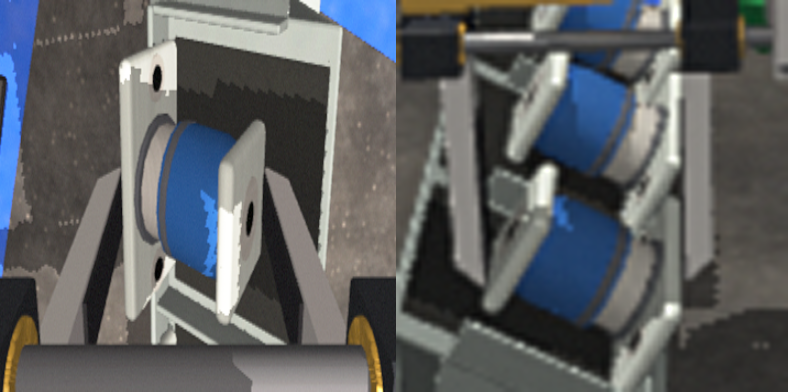

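{"op": "send_rows", "data": {"plan": [0, 0, 0, 0, 0, 0, 0, 0, 0, 0, -25, 0, 0, 0, -50, 0, -25, 0, -55, 0, -55, 0, -55, 0, -85, 0, -55, 0, -105, 0, -55, 0, -105, 0, -55, 0, -105, 0, -55, 0], "fingers": -0.83}}

```text
t: 7.37
tcp_pos: [0.5224, 0.1975, 0.0827]
orientation: [-0.0, 0.581, 0.814, 0.0]
ft_force: [0.4, -0.0, 0.3]
grip_width: 0.086
gripper_force: 0.0
```

```bash
cat > chk.py <<'E'
from h import *
import sys
k=int(sys.argv[1])
s=sense();im=read_camera('wrist');s=sense() if 0 else s
C=cam('wrist',s);g=cv2.cvtColor(im,cv2.COLOR_RGB2GRAY).astype(int);print(col(s))
a=np.radians(19);u=np.array([np.cos(a),np.sin(a),0]);v=np.array([-u[1],u[0],0])
F=np.array([.4505,.2845,.066])-k*.105*v
for dy in (-.01,0.,.012):
  for n,q in(('F',F+v*dy),('L',F+u*.0802+v*dy-[0,0,.007])):
    uu=proj(C,q)[0];r=int(round(uu[1]));c=int(round(uu[0]));z=s['tcp_pos'][2]
    print(dy,n,uu.round(1),g[r-1:r+2,c-10:c+11].mean(0).round(0).astype(int).tolist())
q=np.array([F+v*t for t in np.arange(-.055,.056,.001)])+u*.004
p=proj(C,q).round().astype(int);print('flange along v',[int(g[y,x]) if 0<=y<400 else -1 for x,y in p])
p0=F+36.5e-3*u+3e-3*u
print('hover target',p0,mv(s,[p0[0],p0[1],.032],19))
E
python3 chk.py 1
```

```text
{'t': np.float64(7.3667), 'tcp_pos': array([0.5224, 0.1975, 0.0827]), 'ft_force': array([ 0.3597, -0.0497,  0.3477]), 'grip_width': np.float64(0.086), 'gripper_force': np.float64(0.0)}
-0.01 F [265.4 232. ] [77, 78, 78, 79, 80, 79, 75, 124, 181, 203, 207, 208, 211, 217, 210, 183, 131, 92, 97, 83, 69]
-0.01 L [367.1 228.6] [140, 142, 141, 142, 150, 156, 157, 133, 75, 38, 44, 43, 43, 43, 44, 44, 42, 42, 43, 40, 43]
0.0 F [264.9 219.8] [79, 75, 75, 77, 75, 75, 77, 147, 195, 205, 209, 208, 212, 216, 203, 180, 156, 119, 94, 98, 84]
0.0 L [367.7 216.7] [156, 155, 154, 152, 152, 155, 157, 125, 55, 40, 42, 45, 44, 43, 41, 42, 40, 43, 44, 43, 41]
0.012 F [264.2 204.8] [81, 80, 78, 77, 77, 75, 74, 116, 175, 203, 206, 211, 208, 215, 209, 192, 171, 157, 159, 162, 161]
0.012 L [368.3 202.1] [143, 146, 150, 155, 157, 161, 159, 134, 78, 40, 44, 44, 42, 42, 44, 42, 45, 44, 44, 45, 45]
flange along v [71, 75, 75, 58, 178, 238, 244, 250, 250, 250, 250, 250, 192, 161, 169, 166, 165, 164, 164, 164, 166, 163, 162, 163, 163, 163, 160, 160, 175, 177, 175, 176, 173, 173, 169, 172, 172, 173, 174, 175, 162, 155, 152, 140, 140, 126, 126, 177, 185, 187, 187, 183, 185, 184, 182, 179, 180, 176, 175, 179, 175, 172, 174, 172, 173, 171, 194, 191, 190, 187, 189, 188, 188, 184, 188, 185, 185, 183, 183, 182, 181, 184, 177, 183, 199, 200, 197, 192, 251, 212, 182, 160, 85, 86, 90, 83, 81, 86, 99, 97, 82, 110, 132, 127, 132, 139, 137, 133, 132, 134, 133]
hover target [0.52203264 0.19808049 0.066     ] (array([ 0.7, -0.2, 50.7]), np.float64(-0.002))
```

{"op": "send_rows", "data": {"plan": [-4, -1, 0, 0, -4, -1, 10, 0, -4, -1, 20, 0, -4, -1, 30, 0, -4, -1, 40, 0, -4, -1, 47, 0, -4, -1, 50, 0, -4, -1, 51, 0, -4, -1, 51, 0, -4, -1, 51, 0]}}

```text
t: 8.25
tcp_pos: [0.5211, 0.1939, 0.0319]
orientation: [-0.001, 0.58, 0.814, -0.001]
ft_force: [-3.1, -0.6, 4.4]
grip_width: 0.086
gripper_force: 3.1
```

{"op": "send_rows", "data": {"plan": [0, 0, 0, 0, 0, 0, 0, 0, 0, 0, 0, 0, 0, 0, 0, 0, 0, 0, 0, 0, 0, 0, 0, 0, 0, 0, 0, 0, 0, 0, 0, 0, 0, 0, 0, 0, 0, 0, 0, 0], "fingers": -0.3, "newtons": 30}}

```text
t: 9.08
tcp_pos: [0.5155, 0.1917, 0.0311]
orientation: [-0.004, 0.58, 0.814, -0.005]
ft_force: [-10.6, -3.7, 10.6]
grip_width: 0.0634
gripper_force: 28.0
```

{"op": "send_rows", "data": {"plan": [0, 0, 0, 0, 0, 0, 0, 0, 0, 0, 0, 0, 0, 0, -25, 0, 0, 0, -50, 0, -25, 0, -52, 0, -55, 0, -52, 0, -85, 0, -52, 0, -103, 0, -52, 0, -103, 0, -52, 0], "fingers": -0.83}}

```text
t: 9.92
tcp_pos: [0.5584, 0.0933, 0.0835]
orientation: [0.002, 0.582, 0.813, 0.0]
ft_force: [0.0, 0.4, 0.1]
grip_width: 0.0859
gripper_force: 0.0
```

```bash
python3 chk.py 2
```

```text
{'t': np.float64(9.9167), 'tcp_pos': array([0.5584, 0.0933, 0.0835]), 'ft_force': array([0.0026, 0.4247, 0.1042]), 'grip_width': np.float64(0.0859), 'gripper_force': np.float64(0.0)}
-0.01 F [265.2 225.3] [68, 69, 65, 67, 70, 139, 192, 203, 208, 208, 212, 217, 206, 175, 124, 92, 94, 81, 67, 140, 182]
-0.01 L [367.1 222. ] [140, 139, 150, 156, 160, 135, 75, 39, 42, 45, 41, 42, 44, 43, 44, 42, 42, 44, 43, 44, 43]
0.0 F [264.6 213. ] [73, 71, 71, 68, 96, 162, 201, 207, 209, 209, 215, 214, 197, 175, 133, 93, 99, 90, 69, 100, 162]
0.0 L [367.7 210. ] [155, 153, 154, 154, 159, 124, 53, 40, 40, 43, 44, 42, 44, 42, 43, 40, 43, 43, 42, 40, 41]
0.012 F [263.8 197.9] [71, 72, 69, 67, 72, 146, 196, 204, 209, 210, 211, 218, 207, 184, 164, 157, 159, 162, 161, 157, 138]
0.012 L [368.3 195.2] [158, 157, 158, 157, 155, 160, 118, 35, 44, 41, 43, 42, 46, 45, 46, 44, 45, 43, 44, 44, 42]
flange along v [123, 128, 126, 126, 126, 123, 119, 144, 230, 221, 164, 155, 156, 161, 160, 159, 161, 159, 161, 156, 160, 161, 160, 158, 157, 156, 154, 155, 156, 157, 159, 157, 155, 160, 157, 158, 162, 150, 143, 107, 84, 92, 105, 94, 88, 94, 95, 95, 98, 94, 95, 94, 92, 93, 91, 91, 98, 96, 126, 133, 149, 158, 158, 152, 157, 158, 158, 157, 155, 157, 156, 156, 157, 156, 159, 159, 159, 157, 158, 160, 158, 158, 157, 162, 158, 159, 159, 157, 157, 158, 160, 163, 157, 153, 73, 68, 69, 68, 70, 72, 67, 66, 114, 116, 120, 131, 134, 131, 131, 141, 122]
hover target [0.5562173  0.09880104 0.066     ] (array([ 6. , -0.4, 51.5]), np.float64(-0.003))
```

{"op": "send_rows", "data": {"plan": [2, -3, 0, 0, 2, -3, 10, 0, 2, -3, 20, 0, 2, -3, 30, 0, 2, -3, 40, 0, 2, -3, 47, 0, 2, -3, 50, 0, 2, -3, 51.5, 0, 2, -3, 51.5, 0, 2, -3, 51.5, 0]}}

```text
t: 10.8
tcp_pos: [0.553, 0.0974, 0.0325]
orientation: [0.0, 0.581, 0.814, 0.0]
ft_force: [-0.1, 0.0, -0.0]
grip_width: 0.0857
gripper_force: 0.0
```

{"op": "send_rows", "data": {"plan": [0, 0, 0, 0, 0, 0, 0, 0, 0, 0, 0, 0, 0, 0, 0, 0, 0, 0, 0, 0, 0, 0, 0, 0, 0, 0, 0, 0, 0, 0, 0, 0, 0, 0, 0, 0, 0, 0, 0, 0], "fingers": -0.3, "newtons": 30}}

```text
t: 11.63
tcp_pos: [0.5529, 0.0973, 0.0326]
orientation: [0.0, 0.581, 0.814, 0.0]
ft_force: [0.5, -0.9, 4.4]
grip_width: 0.0748
gripper_force: 27.8
```

{"op": "send_rows", "data": {"plan": [0, 0, 0, 0, 0, 0, 0, 0, 0, 0, -30, 0, 0, 0, -65, 0, 0, 0, -75, 0.12, -3.5, 0, -75, 0.24, -3.5, 0, -75, 0.36, -3.5, 0, -75, 0.48, -3.5, 0, -75, 0.6, -3.5, 0, -75, 0.72], "fingers": -0.83}}

```text
t: 12.47
tcp_pos: [0.5523, 0.0943, 0.1063]
orientation: [-0.001, 0.832, 0.555, -0.001]
ft_force: [-0.6, -0.2, 0.7]
grip_width: 0.0858
gripper_force: 0.0
```

{"op": "send_rows", "data": {"plan": [0, 0, 0, 0.12, 0, 0, 0, 0.24, 0, 0, 0, 0.36, 0, 0, 0, 0.48, 0, 0, 0, 0.6, 0, 0, 0, 0.72, 0, 0, 0, 0.85, 0, 0, 0, 0.85, 0, 0, 0, 0.85, 0, 0, 0, 0.85], "fingers": -0.277}}

```text
t: 13.3
tcp_pos: [0.553, 0.0942, 0.1067]
orientation: [-0.0, 0.986, 0.167, -0.001]
ft_force: [0.8, 0.7, -0.7]
grip_width: 0.06
gripper_force: 0.0
```

Run:
```python
from h import *
s=sense();im=read_camera('wrist');C=cam('wrist',s);A=rot(s['orientation']);print(col(s),mv(s,[.553,.0935,.05],-71))
g=cv2.cvtColor(im,cv2.COLOR_RGB2GRAY)
for z in(0,-.02,-.035): print(z,proj(C,s['tcp_pos']+A@[.008,-.03,z]),proj(C,s['tcp_pos']+A@[.008,.03,z]))
print(g[205:262:3,245:299:3]);np.save('w3.npy',im)
hsv=cv2.cvtColor(im,cv2.COLOR_RGB2HSV);m=cv2.inRange(hsv,(98,120,60),(118,255,255))
for c in cv2.findContours(m,0,2)[0]:
    if cv2.contourArea(c)>400: print(cv2.boundingRect(c),cv2.contourArea(c))
a=np.radians(19);u=np.array([np.cos(a),np.sin(a),0]);v=np.array([-u[1],u[0],0])
print('mid',proj(C,np.array([.5155,.0847,.0626])+.040*u-.0045*v))
```

```text
{'t': np.float64(13.3), 'tcp_pos': array([0.553 , 0.0942, 0.1067]), 'ft_force': array([ 0.8204,  0.6724, -0.7497]), 'grip_width': np.float64(0.06), 'gripper_force': np.float64(0.0)} (array([-0.1,  0.7, 56.7]), np.float64(0.004))
0 [[272.56496016 216.38108847]] [[356.8805114  216.30708045]]
-0.02 [[268.70657032 225.85687454]] [[360.79523804 225.77170332]]
-0.035 [[265.31110846 234.19575981]] [[364.24002689 234.100159  ]]
[[ 56  37 192  65  79 192 150  56  56  60  58  53  54  95 255 255 255 255]
 [ 58  53 189 113  65 189 161  55  57  55  60  55  58  55  59 120 127 138]
 [123  71 216 135  70 124 116  48  38  39  56  47  57  63  65  66  88 101]
 [242 182 164 177  71 124 121 122 118 158 159 156 155 238 238  73  86 101]
 [161 121 110 157  68 109 111 107 104 156 159 160 156 157 152 108  88  99]
 [157 118 110 121  67 110 111 111 122 157 159 156 158 159 158 119  87  98]
 [148 113 110 115  71 111 113 109 136 161 151 143 147 160 161 145  86  84]
 [137 109 111 114 101 111 108 111 139 142  40   0 104 141 157 158  73  72]
 [133 142 141 146 143 147 149 152 145 125   0   0   5 146 160 138  69  78]
 
[... 261 characters left out ...]
 164 157 159 160 160 161 162 161 105]
 [121 123 124 123 121  61  19 121 161 162 161 161 159 161 159 159 160 161]
 [119 123 119 122 120  32  26 130 158 157 157 158 156 159 155 156 155 151]
 [123 124 126 123  83  32  27 152 221 218 217 216 215 212 209 209 207 208]
 [119 122 122 120  22  24  27 121 191 185 184 186 186 187 188 189 188 188]
 [121 122 122 102  27  20  30  56  67  64  71  71  55  60  54  58  50  50]
 [118 121 125  30  25  26  28  52  66  65  65  61  63  62  64  53  60  63]]
(298, 360, 113, 40) 2014.5
(290, 209, 52, 25) 973.5
(0, 204, 118, 122) 3613.5
(159, 186, 59, 46) 1167.0
(8, 178, 77, 51) 1745.0
(457, 0, 183, 314) 22833.5
(0, 0, 55, 119) 5325.0
mid [[316.23543412 207.57899364]]
```

{"op": "send_rows", "data": {"plan": [0, 0.7, 15, 0, 0, 0.7, 30, 0, 0, 0.7, 45, 0, 0, 0.7, 60, 0, 0, 0.7, 72, 0, 0, 0.7, 80, 0, 0, 0.7, 84, 0, 0, 0.7, 84, 0, 0, 0.7, 84, 0, 0, 0.7, 84, 0]}}

```text
t: 14.18
tcp_pos: [0.5545, 0.0935, 0.0239]
orientation: [0.0, 0.986, 0.166, 0.001]
ft_force: [-0.1, 0.2, -0.5]
grip_width: 0.06
gripper_force: 0.0
```

{"op": "send_rows", "data": {"plan": [0, 0, 0, 0, 0, 0, 0, 0, 0, 0, 0, 0, 0, 0, 0, 0, 0, 0, 0, 0, 0, 0, 0, 0, 0, 0, 0, 0, 0, 0, 0, 0, 0, 0, -5, 0, 0, 0, -10, 0], "fingers": 0.4, "newtons": 25}}

```text
t: 15.02
tcp_pos: [0.5527, 0.093, 0.0325]
orientation: [0.0, 0.986, 0.166, -0.001]
ft_force: [0.8, -0.4, -2.9]
grip_width: 0.043
gripper_force: 25.0
```

{"op": "send_rows", "data": {"plan": [0, 0, -20, 0, 0, 0, -45, 0, 0, 0, -75, 0, -20, -7, -100, 0, -45, -15, -110, 0, -75, -26, -110, 0, -100, -34, -110, 0.06, -107, -37, -110, 0.14, -112, -22, -110, 0.24, -120, 0, -110, 0.33]}}

```text
t: 15.85
tcp_pos: [0.439, 0.055, 0.1432]
orientation: [-0.0, 1.0, 0.001, -0.0]
ft_force: [0.2, -0.9, -4.0]
grip_width: 0.0427
gripper_force: 25.0
```

Run:
```python
from h import *
s=sense();im=read_camera('wrist');C=cam('wrist',s);print(col(s),mv(s,[.43,-.07,.15],-90))
np.save('w4.npy',im)
hsv=cv2.cvtColor(im,cv2.COLOR_RGB2HSV);m=cv2.inRange(hsv,(55,110,40),(80,255,255))
sc=cam('scene');A=read_camera('scene')
for c in cv2.findContours(m,0,2)[0]:
    if cv2.contourArea(c)>300:
        q=cv2.approxPolyDP(cv2.convexHull(c),5,True)[:,0];print(q.tolist(),onz(C,q,.032)[:,:2].round(3).tolist())
```

```text
{'t': np.float64(15.85), 'tcp_pos': array([0.439 , 0.055 , 0.1432]), 'ft_force': array([ 0.2416, -0.8646, -4.0293]), 'grip_width': np.float64(0.0427), 'gripper_force': np.float64(24.9872)} (array([ -9.2, 125. ,  -6.9]), np.float64(0.001))
[[402, 100], [415, 96], [618, 123], [567, 262], [380, 243]] [[0.53, -0.03], [0.534, -0.043], [0.509, -0.247], [0.358, -0.229], [0.38, -0.017]]
```

{"op": "send_rows", "data": {"plan": [2, 20, 0, 0, 4, 50, 0, 0.05, 8, 85, 0, 0.1, 12, 115, 0, 0.105, 12, 130, 10, 0.105, 12, 133, 30, 0.105, 12, 133, 55, 0.105, 12, 133, 80, 0.105, 12, 133, 98, 0.105, 12, 133, 103, 0.105]}}

```text
t: 16.78
tcp_pos: [0.4498, -0.0777, 0.0372]
orientation: [-0.001, 0.999, -0.051, -0.003]
ft_force: [-0.3, -0.8, -3.7]
grip_width: 0.0428
gripper_force: 25.0
```

Run:
```python
from h import *
s=sense();im=read_camera('wrist');C=cam('wrist',s);print(col(s),mv(s,[.451,-.078,.01],-96));np.save('w5.npy',im)
D=cam('side');S=read_camera('scene');cv2.imwrite('pics/s5.png',S[:,:,::-1])
hsv=cv2.cvtColor(im,cv2.COLOR_RGB2HSV);m=cv2.inRange(hsv,(55,110,40),(80,255,255))
for c in cv2.findContours(m,0,2)[0]:
    if cv2.contourArea(c)>200:
        q=cv2.approxPolyDP(cv2.convexHull(c),5,True)[:,0];print(q.tolist(),onz(C,q,.032)[:,:2].round(3).tolist())
```

```text
{'t': np.float64(16.7833), 'tcp_pos': array([ 0.4498, -0.0777,  0.0372]), 'ft_force': array([-0.2523, -0.8303, -3.6933]), 'grip_width': np.float64(0.0428), 'gripper_force': np.float64(24.9889)} (array([ 1.4,  0.2, 27.2]), np.float64(0.003))
[[237, 112], [556, 117], [513, 316], [245, 265]] [[0.534, -0.035], [0.509, -0.246], [0.356, -0.228], [0.423, -0.022]]
```

{"op": "send_rows", "data": {"plan": [0, 0, 4, 0, 0, 0, 8, 0, 0, 0, 13, 0, 0, 0, 18, 0, 0, 0, 23, 0, 0, 0, 28, 0, 0, 0, 32, 0, 0, 0, 36, 0, 0, 0, 38, 0, 0, 0, 38, 0], "newtons": 10}}

```text
t: 17.72
tcp_pos: [0.4523, -0.0786, 0.0016]
orientation: [-0.0, 0.999, -0.051, -0.001]
ft_force: [0.1, -1.4, -2.2]
grip_width: 0.0428
gripper_force: 10.0
```

{"op": "send_rows", "data": {"plan": [0, 0, 2, 0, 0, 0, 4, 0, 0, 0, 6, 0, 0, 0, 8, 0, 0, 0, 10, 0, 0, 0, 12, 0, 0, 0, 13, 0, 0, 0, 13, 0, 0, 0, 13, 0, 0, 0, 13, 0]}}

```text
t: 18.55
tcp_pos: [0.4565, -0.0793, -0.0093]
orientation: [0.0, 0.999, -0.052, 0.004]
ft_force: [3.9, 1.2, 5.7]
grip_width: 0.0429
gripper_force: 10.0
```

{"op": "send_rows", "data": {"plan": [0, 0, 1, 0, 0, 0, 2, 0, 0, 0, 3, 0, 0, 0, 4, 0, 0, 0, 5, 0, 0, 0, 6, 0, 0, 0, 6, 0, 0, 0, 6, 0, 0, 0, 6, 0, 0, 0, 6, 0], "newtons": 6}}

```text
t: 19.38
tcp_pos: [0.4542, -0.0794, -0.0162]
orientation: [0.001, 0.999, -0.051, 0.001]
ft_force: [4.9, -0.5, 4.1]
grip_width: 0.0431
gripper_force: 6.0
```

Run:
```python
from h import *
s=sense();im=read_camera('wrist');C=cam('wrist',s);print(col(s));np.save('w6.npy',im)
hsv=cv2.cvtColor(im,cv2.COLOR_RGB2HSV);m=cv2.inRange(hsv,(98,120,60),(118,255,255))
for c in cv2.findContours(m,0,2)[0]:
    if cv2.contourArea(c)>300:
        x,y,w,h=cv2.boundingRect(c)
        if 200<x<420: print('blue',x,y,w,h,onz(C,(x+w/2,y+h/2),.03))
g=cv2.cvtColor(im,cv2.COLOR_RGB2GRAY);print(g[60:330:4,315].tolist());print(g[60:330:4,300].tolist())
```

```text
{'t': np.float64(19.3833), 'tcp_pos': array([ 0.4542, -0.0794, -0.0162]), 'ft_force': array([ 4.9498, -0.5402,  4.0576]), 'grip_width': np.float64(0.0431), 'gripper_force': np.float64(5.987)}
blue 247 371 135 19 [[ 0.36485617 -0.07043791  0.03      ]]
blue 276 227 79 49 [[ 0.4557823  -0.08039003  0.03      ]]
blue 288 0 352 303 [[ 0.50479159 -0.16457101  0.03      ]]
[158, 157, 162, 163, 161, 159, 152, 154, 159, 157, 152, 146, 147, 152, 212, 249, 190, 167, 135, 41, 79, 142, 139, 135, 131, 131, 123, 120, 118, 118, 202, 194, 173, 0, 18, 173, 220, 202, 232, 255, 255, 255, 171, 164, 163, 154, 151, 153, 152, 96, 94, 97, 97, 96, 83, 101, 144, 198, 197, 197, 57, 110, 187, 224, 225, 44, 48, 78]
[148, 153, 158, 156, 154, 148, 147, 147, 152, 161, 174, 171, 166, 140, 157, 107, 192, 168, 129, 49, 58, 77, 78, 80, 80, 80, 75, 82, 76, 78, 200, 191, 180, 181, 182, 205, 201, 204, 236, 255, 255, 255, 146, 147, 152, 147, 145, 143, 96, 90, 92, 91, 95, 94, 103, 97, 192, 196, 199, 190, 67, 102, 182, 225, 227, 46, 44, 79]
```

Run:
```python
from h import *
s=sense();C=cam('wrist',s)
q=onz(C,[(315,180),(315,211),(315,226),(315,318)],.05);print(q.round(4),s['tcp_pos'])
# hypothetical tilted: expected pixels for tilt th about grasp mid
mid=np.array([.456,-.0795,.027]);ux=np.array([.9945,-.1045,0])
for th in(0,10,20,30):
    t=np.radians(th);a=ux*np.cos(t)+np.array([0,0,np.sin(t)]);n=-ux*np.sin(t)+np.array([0,0,np.cos(t)])
    print(th,[proj(C,mid+a*x+n*y)[0,1].round(0) for x,y in((.033,-.023),(.033,0),(.033,.023),(.025,.023),(-.025,.023),(-.033,.023))])
```

```text
[[ 0.5011 -0.0846  0.05  ]
 [ 0.4857 -0.083   0.05  ]
 [ 0.4779 -0.0822  0.05  ]
 [ 0.4253 -0.0768  0.05  ]] [ 0.45356722 -0.07924722 -0.01646209]
0 [np.float64(185.0), np.float64(194.0), np.float64(205.0), np.float64(220.0), np.float64(309.0), np.float64(322.0)]
10 [np.float64(181.0), np.float64(197.0), np.float64(217.0), np.float64(232.0), np.float64(309.0), np.float64(320.0)]
20 [np.float64(180.0), np.float64(202.0), np.float64(231.0), np.float64(244.0), np.float64(308.0), np.float64(317.0)]
30 [np.float64(180.0), np.float64(210.0), np.float64(246.0), np.float64(256.0), np.float64(305.0), np.float64(312.0)]
```

{"op": "send_rows", "data": {"plan": [0, 0, 1, 0, 0, 0, 2, 0, 0, 0, 3, 0, 0, 0, 3, 0, 0, 0, 3, 0, 0, 0, 3, 0, 0, 0, 3, 0, 0, 0, 3, 0, 0, 0, 3, 0, 0, 0, 3, 0], "newtons": 3}}

```text
t: 20.27
tcp_pos: [0.4524, -0.0786, -0.0199]
orientation: [-0.0, 0.999, -0.051, -0.0]
ft_force: [0.1, 0.4, -2.6]
grip_width: 0.0426
gripper_force: 3.0
```

{"op": "send_rows", "data": {"plan": [0, 0, 0, 0, 0, 0, 0, 0, 0, 0, 0, 0, 0, 0, 0, 0, 0, 0, -8, 0, 0, 0, -30, 0, 0, 0, -60, 0, 0, 0, -95, 0, 0, 0, -130, 0, 0, 0, -155, 0], "fingers": -0.1}}

```text
t: 21.1
tcp_pos: [0.4538, -0.079, 0.1389]
orientation: [0.001, 0.999, -0.051, 0.002]
ft_force: [-0.5, 0.6, 0.6]
grip_width: 0.0516
gripper_force: 0.0
```

```bash
cat > blu.py <<'E'
from h import *
import sys
s=sense();im=read_camera('wrist');C=cam('wrist',s);print(col(s))
hsv=cv2.cvtColor(im,cv2.COLOR_RGB2HSV);m=cv2.inRange(hsv,(98,120,60),(118,255,255))
for c in cv2.findContours(m,0,2)[0]:
    if 300<cv2.contourArea(c)<4000:
        x,y,w,h=cv2.boundingRect(c);print('blue',x,y,w,h,onz(C,(x+w/2,y+h/2),float(sys.argv[1]))[0].round(3),np.abs(np.diff(onz(C,[(x,y),(x+w,y+h)],float(sys.argv[1])),axis=0))[0].round(3))
p=[float(a) for a in sys.argv[2:6]]
print(mv(s,p[:3],p[3]),s['qpos'].round(2))
E
python3 blu.py .045 .5095 .1935 .13 -71
```

```text
{'t': np.float64(21.1), 'tcp_pos': array([ 0.4538, -0.079 ,  0.1389]), 'ft_force': array([-0.4696,  0.6299,  0.64  ]), 'grip_width': np.float64(0.0516), 'gripper_force': np.float64(0.0)}
blue 530 360 22 40 [ 0.201 -0.325  0.045] [0.062 0.031 0.   ]
blue 357 360 41 40 [ 0.221 -0.131  0.045] [0.063 0.046 0.   ]
blue 349 288 27 38 [ 0.322 -0.119  0.045] [0.051 0.027 0.   ]
blue 427 275 83 29 [ 0.332 -0.236  0.045] [0.045 0.091 0.   ]
blue 0 275 134 26 [0.379 0.198 0.045] [0.046 0.135 0.   ]
blue 62 269 142 45 [0.367 0.128 0.045] [0.07 0.14 0.  ]
blue 510 267 87 59 [ 0.313 -0.329  0.045] [0.084 0.102 0.   ]
blue 597 263 43 43 [ 0.321 -0.398  0.045] [0.058 0.054 0.   ]
blue 265 263 100 25 [ 0.366 -0.071  0.045] [0.041 0.104 0.   ]
blue 294 165 42 28 [ 0.471 -0.082  0.045] [0.032 0.038 0.   ]
blue 0 126 28 47 [0.529 0.203 0.045] [0.046 0.011 0.   ]
(array([  27.6, -276.8,    8.8]), np.float64(-0.434)) [-0.32  0.12  1.79  0.    1.23  1.35]
```

{"op": "send_rows", "data": {"plan": [-5, -40, -5, 0, -10, -80, -5, 0, -17, -120, -5, -0.05, -23, -160, -5, -0.15, -20, -195, -5, -0.25, -5, -225, -5, -0.35, 15, -255, -5, -0.436, 32, -272, -5, -0.436, 39, -275, -2, -0.436, 39, -275, 0, -0.436], "fingers": -0.277}}

```text
t: 21.98
tcp_pos: [0.5209, 0.1915, 0.1348]
orientation: [0.0, 0.986, 0.167, 0.0]
ft_force: [-0.3, 0.0, -0.0]
grip_width: 0.0601
gripper_force: 0.0
```

```bash
python3 blu.py .085 .5212 .1899 .0235 -71
```

```text
{'t': np.float64(21.9833), 'tcp_pos': array([0.5209, 0.1915, 0.1348]), 'ft_force': array([-0.2846,  0.007 , -0.0041]), 'grip_width': np.float64(0.0601), 'gripper_force': np.float64(0.0)}
blue 387 365 24 35 [0.372 0.048 0.085] [0.033 0.041 0.   ]
blue 223 364 43 36 [0.321 0.198 0.085] [0.029 0.054 0.   ]
blue 248 309 103 17 [0.412 0.169 0.085] [0.014 0.1   0.   ]
blue 252 295 53 22 [0.417 0.192 0.085] [0.006 0.055 0.   ]
blue 291 199 48 23 [0.518 0.19  0.085] [0.006 0.046 0.   ]
blue 162 179 54 41 [0.492 0.296 0.085] [0.021 0.052 0.   ]
blue 0 25 10 103 [0.542 0.453 0.085] [0.075 0.013 0.   ]
(array([ -0.3,   1.6, 111.3]), np.float64(0.003)) [ 0.23  0.27  1.6  -0.    1.27  1.46]
```

{"op": "send_rows", "data": {"plan": [0, 0.5, 20, 0, 0, 0.5, 45, 0, 0, 0.5, 65, 0, 0, 0.5, 82, 0, 0, 0.5, 96, 0, 0, 0.5, 106, 0, 0, 0.5, 111, 0, 0, 0.5, 111, 0, 0, 0.5, 111, 0, 0, 0.5, 111, 0]}}

```text
t: 22.87
tcp_pos: [0.5204, 0.1903, 0.0252]
orientation: [-0.0, 0.986, 0.166, 0.001]
ft_force: [-0.2, 1.0, 0.4]
grip_width: 0.0598
gripper_force: 0.0
```

{"op": "send_rows", "data": {"plan": [0, 0, 0, 0, 0, 0, 0, 0, 0, 0, 0, 0, 0, 0, 0, 0, 0, 0, 0, 0, 0, 0, 0, 0, 0, 0, -5, 0, 0, 0, -15, 0, 0, 0, -30, 0, 0, 0, -45, 0], "fingers": 0.4, "newtons": 25}}

```text
t: 23.7
tcp_pos: [0.519, 0.1898, 0.0694]
orientation: [0.0, 0.986, 0.166, -0.001]
ft_force: [0.7, 0.6, -3.2]
grip_width: 0.0426
gripper_force: 25.0
```

{"op": "send_rows", "data": {"plan": [0, 0, -30, 0, 0, 0, -60, 0, -20, -5, -80, 0, -50, -8, -80, 0, -80, -5, -80, 0, -100, 15, -80, 0.06, -110, 45, -80, 0.14, -121, 80, -80, 0.22, -133, 115, -80, 0.3, -146, 150, -80, 0.33]}}

```text
t: 24.53
tcp_pos: [0.4303, -0.0008, 0.1497]
orientation: [0.0, 1.0, 0.001, 0.0]
ft_force: [-0.3, -0.0, -2.8]
grip_width: 0.0423
gripper_force: 25.0
```

{"op": "send_rows", "data": {"plan": [0, 25, 0, 0, 0, 60, 0, 0, 0, 95, 0, 0, 0, 130, 0, 0, 0, 165, 0, 0, 0, 200, 0, 0, 0, 230, 0, 0, 0, 250, 0, 0, 0, 260, 0, 0, 0, 260, 0, 0]}}

```text
t: 25.37
tcp_pos: [0.4316, -0.2611, 0.1491]
orientation: [0.0, 1.0, 0.001, -0.0]
ft_force: [0.8, -0.4, -2.1]
grip_width: 0.0425
gripper_force: 25.0
```

Run:
```python
from h import *
s=sense();im=read_camera('wrist');C=cam('wrist',s);print(col(s),s['qpos'].round(2))
hsv=cv2.cvtColor(im,cv2.COLOR_RGB2HSV);m=cv2.inRange(hsv,(0,130,60),(7,255,255))|cv2.inRange(hsv,(172,130,60),(180,255,255))
m=cv2.morphologyEx(m,cv2.MORPH_CLOSE,np.ones((5,5)))
for c in cv2.findContours(m,0,2)[0]:
    if cv2.contourArea(c)>200:
        q=cv2.approxPolyDP(cv2.convexHull(c),5,True)[:,0];print(q.tolist(),onz(C,q,.032)[:,:2].round(3).tolist())
```

```text
{'t': np.float64(25.3667), 'tcp_pos': array([ 0.4316, -0.2611,  0.1491]), 'ft_force': array([ 0.7785, -0.3506, -2.1377]), 'grip_width': np.float64(0.0425), 'gripper_force': np.float64(24.9896)} [-0.68  0.18  1.68 -0.    1.28  0.89]
[[361, 95], [573, 108], [535, 249], [364, 238], [352, 183]] [[0.528, -0.307], [0.516, -0.52], [0.363, -0.511], [0.376, -0.317], [0.439, -0.301]]
```

{"op": "send_rows", "data": {"plan": [2, 25, 0, 0, 4, 60, 0, 0.03, 8, 95, 0, 0.056, 13, 125, 0, 0.056, 13, 140, 10, 0.056, 13, 144, 32, 0.056, 13, 144, 60, 0.056, 13, 144, 88, 0.056, 13, 144, 106, 0.056, 13, 144, 114, 0.056]}}

```text
t: 26.25
tcp_pos: [0.4435, -0.3983, 0.0316]
orientation: [-0.003, 1.0, -0.025, -0.003]
ft_force: [0.2, 0.6, -2.6]
grip_width: 0.0423
gripper_force: 25.0
```

{"op": "send_rows", "data": {"plan": [0, 0, 5, 0, 0, 0, 10, 0, 0, 0, 15, 0, 0, 0, 20, 0, 0, 0, 25, 0, 0, 0, 29, 0, 0, 0, 32, 0, 0, 0, 34, 0, 0, 0, 36, 0, 0, 0, 38, 0], "newtons": 10}}

```text
t: 27.08
tcp_pos: [0.4456, -0.4033, -0.0029]
orientation: [0.0, 1.0, -0.026, 0.0]
ft_force: [1.0, -0.5, -2.9]
grip_width: 0.0427
gripper_force: 10.0
```

{"op": "send_rows", "data": {"plan": [0, 0, 1, 0, 0, 0, 3, 0, 0, 0, 5, 0, 0, 0, 7, 0, 0, 0, 9, 0, 0, 0, 11, 0, 0, 0, 13, 0, 0, 0, 14, 0, 0, 0, 14, 0, 0, 0, 14, 0], "newtons": 6}}

```text
t: 27.92
tcp_pos: [0.4457, -0.4039, -0.0168]
orientation: [0.001, 1.0, -0.026, 0.0]
ft_force: [1.5, -1.2, 2.3]
grip_width: 0.0425
gripper_force: 6.0
```

{"op": "send_rows", "data": {"plan": [0, 0, 1, 0, 0, 0, 2, 0, 0, 0, 3, 0, 0, 0, 3, 0, 0, 0, 3, 0, 0, 0, 3, 0, 0, 0, 3, 0, 0, 0, 3, 0, 0, 0, 3, 0, 0, 0, 3, 0], "newtons": 3}}

```text
t: 28.75
tcp_pos: [0.4449, -0.403, -0.02]
orientation: [-0.0, 1.0, -0.026, -0.0]
ft_force: [-2.4, -1.2, 2.7]
grip_width: 0.0426
gripper_force: 3.0
```

{"op": "send_rows", "data": {"plan": [0, 0, 0, 0, 0, 0, 0, 0, 0, 0, 0, 0, 0, 0, 0, 0, 0, 0, -8, 0, 0, 0, -30, 0, 0, 0, -60, 0, 0, 0, -95, 0, 0, 0, -130, 0, 0, 0, -160, 0], "fingers": -0.1}}

```text
t: 29.58
tcp_pos: [0.446, -0.4033, 0.1432]
orientation: [0.001, 1.0, -0.026, 0.001]
ft_force: [-0.1, -1.0, 0.5]
grip_width: 0.052
gripper_force: 0.0
```

```bash
python3 blu.py .045 .484 .2975 .13 -71 | grep -v "x"|| true; python3 blu.py .045 .484 .2975 .13 -71
```

```text
{'t': np.float64(29.5833), 'tcp_pos': array([ 0.446 , -0.4033,  0.1432]), 'ft_force': array([-0.0797, -1.0041,  0.5319]), 'grip_width': np.float64(0.052), 'gripper_force': np.float64(0.0)}
blue 232 362 31 38 [ 0.218 -0.31   0.045] [0.058 0.031 0.   ]
blue 530 360 22 40 [ 0.2   -0.665  0.045] [0.062 0.035 0.   ]
blue 339 360 60 40 [ 0.212 -0.457  0.045] [0.063 0.072 0.   ]
blue 261 360 78 40 [ 0.216 -0.374  0.045] [0.064 0.09  0.   ]
blue 64 300 26 26 [ 0.323 -0.129  0.045] [0.035 0.021 0.   ]
blue 256 288 80 38 [ 0.317 -0.376  0.045] [0.053 0.086 0.   ]
blue 336 287 40 39 [ 0.314 -0.443  0.045] [0.052 0.044 0.   ]
blue 265 260 99 30 [ 0.356 -0.399  0.045] [0.042 0.106 0.   ]
blue 516 245 124 77 [ 0.33  -0.688  0.045] [0.103 0.153 0.   ]
blue 0 172 30 29 [ 0.47  -0.104  0.045] [0.031 0.021 0.   ]
blue 295 164 41 28 [ 0.463 -0.406  0.045] [0.031 0.039 0.   ]
(array([   1.5, -701.8,   12.3]), np.float64(-0.384)) [-0.85  0.33  1.49  0.    1.32  0.77]
{'t': np.float64(29.6333), 'tcp_pos': array([ 0.4488, -0.4063,  0.1496]), 'ft_force': array([ 1.5315, -1.433 ,  2.5352]), 'grip_width': np.float64(0.0519), 'gripper_force': np.float64(0.0)}
blue 232 365 28 35 [ 0.216 -0.311  0.045] [0.054 0.028 0.   ]
blue 258 361 78 39 [ 0.215 -0.374  0.045] [0.064 0.091 0.   ]
blue 530 360 22 40 [ 0.197 -0.675  0.045] [0.063 0.036 0.   ]
blue 336 360 62 40 [ 0.21  -0.46   0.045] [0.065 0.076 0.   ]
blue 65 303 22 23 [ 0.322 -0.129  0.045] [0.031 0.017 0.   ]
blue 255 290 78 36 [ 0.316 -0.377  0.045] [0.052 0.086 0.   ]
blue 333 288 43 38 [ 0.313 -0.446  0.045] [0.052 0.048 0.   ]
blue 265 261 100 31 [ 0.354 -0.403  0.045] [0.044 0.109 0.   ]
blue 0 175 30 29 [ 0.47  -0.103  0.045] [0.031 0.021 0.   ]
blue 510 173 130 149 [ 0.373 -0.689  0.045] [0.186 0.172 0.   ]
blue 292 167 39 28 [ 0.462 -0.405  0.045] [0.031 0.038 0.   ]
(array([  -1.6, -704.9,   12.9]), np.float64(-0.384)) [-0.85  0.32  1.48  0.    1.32  0.77]
```

{"op": "send_rows", "data": {"plan": [-2, -30, 0, 0, -4, -68, 0, 0, -6, -108, 0, 0, -8, -148, 0, 0, -10, -188, 0, 0, -12, -228, 0, 0, -14, -268, 0, 0, -16, -308, 0, 0, -18, -348, 0, 0, -20, -388, 0, 0], "fingers": -0.277}}

```text
t: 30.52
tcp_pos: [0.4448, -0.0125, 0.1398]
orientation: [-0.0, 1.0, -0.026, -0.0]
ft_force: [1.1, 0.9, -0.1]
grip_width: 0.06
gripper_force: 0.0
```

Run:
```python
from h import *
s=sense();print(col(s),mv(s,[.4877,.293,.14],-71))
```

```text
{'t': np.float64(30.5167), 'tcp_pos': array([ 0.4448, -0.0125,  0.1398]), 'ft_force': array([ 1.0935,  0.8751, -0.0987]), 'grip_width': np.float64(0.06), 'gripper_force': np.float64(0.0)} (array([  26.8, -307.3,   -0. ]), np.float64(-0.384))
```

{"op": "send_rows", "data": {"plan": [0, -38, 0, 0, 2, -77, 0, -0.05, 4, -116, 0, -0.1, 6, -155, 0, -0.16, 9, -194, 0, -0.22, 13, -232, 0, -0.28, 18, -268, 0, -0.34, 24, -296, 0, -0.384, 27, -306, 0, -0.384, 27, -307, 0, -0.384]}}

```text
t: 31.35
tcp_pos: [0.4887, 0.2924, 0.1393]
orientation: [-0.0, 0.986, 0.166, -0.0]
ft_force: [0.5, 0.5, 0.1]
grip_width: 0.0602
gripper_force: 0.0
```

```bash
python3 blu.py .085 .4877 .293 .0245 -71 | egrep "tcp|array|blue (2[5-9]|3)"
```

```text
{'t': np.float64(31.35), 'tcp_pos': array([0.4887, 0.2924, 0.1393]), 'ft_force': array([0.5332, 0.4891, 0.1185]), 'grip_width': np.float64(0.0602), 'gripper_force': np.float64(0.0)}
blue 284 198 48 23 [0.484 0.297 0.085] [0.006 0.047 0.   ]
(array([ -0.7,  -0.9, 114.8]), np.float64(0.002)) [0.42 0.29 1.57 0.   1.29 1.65]
```

{"op": "send_rows", "data": {"plan": [-1, -5, 20, 0, -1, -5, 45, 0, -1, -5, 68, 0, -1, -5, 86, 0, -1, -5, 100, 0, -1, -5, 110, 0, -1, -5, 115, 0, -1, -5, 115, 0, -1, -5, 115, 0, -1, -5, 115, 0]}}

```text
t: 32.23
tcp_pos: [0.487, 0.295, 0.0262]
orientation: [-0.0, 0.986, 0.165, 0.001]
ft_force: [-0.3, 0.5, -0.3]
grip_width: 0.0601
gripper_force: 0.0
```

{"op": "send_rows", "data": {"plan": [0, 0, 0, 0, 0, 0, 0, 0, 0, 0, 0, 0, 0, 0, 0, 0, 0, 0, 0, 0, 0, 0, 0, 0, 0, 0, -5, 0, 0, 0, -15, 0, 0, 0, -30, 0, 0, 0, -45, 0], "fingers": 0.4, "newtons": 25}}

```text
t: 33.07
tcp_pos: [0.4855, 0.2934, 0.07]
orientation: [0.001, 0.986, 0.165, -0.001]
ft_force: [0.0, 0.7, -3.4]
grip_width: 0.0422
gripper_force: 25.0
```

{"op": "send_rows", "data": {"plan": [0, 0, -30, 0, 0, 0, -60, 0, -20, -7, -80, 0, -43, -5, -80, 0, -55, 22, -80, 0.05, -66, 55, -80, 0.12, -78, 90, -80, 0.2, -90, 125, -80, 0.28, -102, 160, -80, 0.36, -112, 190, -80, 0.436]}}

```text
t: 33.9
tcp_pos: [0.4409, 0.0756, 0.1502]
orientation: [0.001, 0.999, -0.054, -0.001]
ft_force: [1.5, -0.4, -3.6]
grip_width: 0.042
gripper_force: 25.0
```

Run:
```python
from h import *
s=sense();print(col(s),mv(s,[.4425,-.1763,.145],-96))
```

```text
{'t': np.float64(33.9), 'tcp_pos': array([0.4409, 0.0756, 0.1502]), 'ft_force': array([ 1.5   , -0.4444, -3.6016]), 'grip_width': np.float64(0.042), 'gripper_force': np.float64(24.991)} (array([ 28.7, 250.2,   5.9]), np.float64(-0.003))
```

{"op": "send_rows", "data": {"plan": [3, 25, 0, 0, 7, 60, 0, 0, 11, 97, 0, 0, 15, 134, 0, 0, 19, 170, 0, 0, 23, 205, 0, 0, 26, 232, 0, 0, 29, 248, 0, 0, 29, 250, 0, 0, 29, 250, 0, 0]}}

```text
t: 34.73
tcp_pos: [0.444, -0.1738, 0.1499]
orientation: [-0.0, 0.999, -0.053, -0.001]
ft_force: [-1.3, 0.7, -3.1]
grip_width: 0.0425
gripper_force: 25.0
```

Run:
```python
from h import *
s=sense();im=read_camera('wrist');C=cam('wrist',s);print(col(s),mv(s,[.4425,-.1763,.04],-96))
hsv=cv2.cvtColor(im,cv2.COLOR_RGB2HSV);m=cv2.inRange(hsv,(55,110,40),(80,255,255))
for c in cv2.findContours(m,0,2)[0]:
    if cv2.contourArea(c)>200:
        q=cv2.approxPolyDP(cv2.convexHull(c),5,True)[:,0];print(q.tolist(),onz(C,q,.032)[:,:2].round(3).tolist())
m=cv2.inRange(hsv,(98,120,60),(118,255,255))
for c in cv2.findContours(m,0,2)[0]:
    x,y,w,h=cv2.boundingRect(c)
    if 300<cv2.contourArea(c)<4000 and 80<x<330 and y<280: print(x,y,w,h,onz(C,(x+w/2,y+h/2),.045).round(3))
```

```text
{'t': np.float64(34.7333), 'tcp_pos': array([ 0.444 , -0.1738,  0.1499]), 'ft_force': array([-1.2899,  0.7307, -3.0887]), 'grip_width': np.float64(0.0425), 'gripper_force': np.float64(24.9924)} (array([ -1. ,   2.6, 109.9]), np.float64(-0.002))
[[168, 117], [377, 119], [371, 238], [248, 258], [184, 257]] [[0.534, -0.035], [0.51, -0.245], [0.382, -0.231], [0.372, -0.09], [0.382, -0.018]]
279 257 73 30 [[ 0.353 -0.165  0.045]]
204 161 43 29 [[ 0.471 -0.086  0.045]]
```

{"op": "send_rows", "data": {"plan": [-1, 7, 5, 0, -1, 7, 25, 0, -1, 7, 50, 0, -1, 7, 75, 0, -1, 7, 95, 0, -1, 7, 108, 0, -1, 7, 118, 0, -1, 7, 118, 0, -1, 7, 118, 0, -1, 7, 118, 0]}}

```text
t: 35.62
tcp_pos: [0.4438, -0.1795, 0.0328]
orientation: [0.0, 0.999, -0.051, 0.0]
ft_force: [-0.2, 0.2, -2.2]
grip_width: 0.0423
gripper_force: 25.0
```

{"op": "send_rows", "data": {"plan": [0, 0, 5, 0, 0, 0, 10, 0, 0, 0, 15, 0, 0, 0, 20, 0, 0, 0, 25, 0, 0, 0, 28, 0, 0, 0, 30, 0, 0, 0, 32, 0, 0, 0, 34, 0, 0, 0, 36, 0], "newtons": 10}}

```text
t: 36.45
tcp_pos: [0.4438, -0.1799, -0.0037]
orientation: [0.0, 0.999, -0.052, 0.001]
ft_force: [1.1, 1.0, 4.4]
grip_width: 0.0427
gripper_force: 10.0
```

{"op": "send_rows", "data": {"plan": [0, 0, 1, 0, 0, 0, 3, 0, 0, 0, 5, 0, 0, 0, 7, 0, 0, 0, 9, 0, 0, 0, 11, 0, 0, 0, 12, 0, 0, 0, 13, 0, 0, 0, 13, 0, 0, 0, 13, 0], "newtons": 6}}

```text
t: 37.28
tcp_pos: [0.4429, -0.1799, -0.017]
orientation: [0.0, 0.999, -0.052, -0.0]
ft_force: [1.4, -0.4, 0.3]
grip_width: 0.0426
gripper_force: 6.0
```

{"op": "send_rows", "data": {"plan": [0, 0, 1, 0, 0, 0, 2, 0, 0, 0, 3, 0, 0, 0, 3, 0, 0, 0, 3, 0, 0, 0, 3, 0, 0, 0, 3, 0, 0, 0, 3, 0, 0, 0, 3, 0, 0, 0, 3, 0], "newtons": 3}}

```text
t: 38.12
tcp_pos: [0.4423, -0.1794, -0.02]
orientation: [-0.0, 0.999, -0.052, -0.001]
ft_force: [-2.6, -1.4, 2.2]
grip_width: 0.043
gripper_force: 3.0
```

{"op": "send_rows", "data": {"plan": [0, 0, 0, 0, 0, 0, 0, 0, 0, 0, 0, 0, 0, 0, 0, 0, 0, 0, -8, 0, 0, 0, -30, 0, 0, 0, -60, 0, 0, 0, -95, 0, 0, 0, -130, 0, 0, 0, -165, 0], "fingers": -0.1}}

```text
t: 38.95
tcp_pos: [0.4431, -0.1793, 0.1475]
orientation: [-0.0, 0.999, -0.052, 0.0]
ft_force: [1.0, -0.3, 0.1]
grip_width: 0.0515
gripper_force: 0.0
```

Run:
```python
from h import *
s=sense();im=read_camera('wrist');C=cam('wrist',s);print(col(s))
hsv=cv2.cvtColor(im,cv2.COLOR_RGB2HSV)
m=cv2.inRange(hsv,(98,120,60),(118,255,255))
for c in cv2.findContours(m,0,2)[0]:
    x,y,w,h=cv2.boundingRect(c)
    if 300<cv2.contourArea(c)<4000 and 80<x<500 and y<250: print('cap',x,y,w,h,onz(C,(x+w/2,y+h/2),.045).round(3))
m=cv2.inRange(hsv,(0,0,185),(180,40,255));
for c in cv2.findContours(m,0,2)[0]:
    x,y,w,h=cv2.boundingRect(c)
    if cv2.contourArea(c)>120 and y<270: print('light',x,y,w,h,onz(C,[(x,y+h/2),(x+w,y+h/2)],.05)[:,:2].round(3).tolist())
```

```text
{'t': np.float64(38.95), 'tcp_pos': array([ 0.4431, -0.1793,  0.1475]), 'ft_force': array([ 0.992 , -0.2762,  0.1346]), 'grip_width': np.float64(0.0515), 'gripper_force': np.float64(0.0)}
cap 296 162 40 28 [[ 0.461 -0.183  0.045]]
cap 198 161 43 30 [[ 0.471 -0.086  0.045]]
light 122 235 18 56 [[0.389, 0.034], [0.387, 0.015]]
light 276 211 79 7 [[0.426, -0.138], [0.418, -0.219]]
light 177 211 80 8 [[0.436, -0.037], [0.428, -0.118]]
light 204 195 32 13 [[0.447, -0.067], [0.444, -0.099]]
light 299 194 32 13 [[0.438, -0.163], [0.435, -0.196]]
light 495 186 83 10 [[0.428, -0.361], [0.419, -0.444]]
light 510 171 37 13 [[0.44, -0.375], [0.436, -0.412]]
light 189 155 47 8 [[0.492, -0.061], [0.487, -0.107]]
light 293 154 46 8 [[0.482, -0.163], [0.477, -0.207]]
light 521 127 48 10 [[0.484, -0.383], [0.479, -0.429]]
light 312 91 18 20 [[0.533, -0.187], [0.531, -0.203]]
light 0 20 81 127 [[0.578, 0.097], [0.57, 0.023]]
light 29 6 27 18 [[0.63, 0.051], [0.627, 0.028]]
light 77 0 59 11 [[0.633, 0.008], [0.627, -0.043]]
```

```bash
python3 -c "
from workcell import *
print(hand_in())"
```

```text
the job is handed in; nothing more can be done
None
```

I squeezed all three feet end to end in their bays, working from the left: the left and right feet were firm and now lie side by side in the green tray, and the middle one was soft and lies in the red tray; the job is handed in at about 39 s, but it returned no verdict.

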